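Put the microscopy bench in order

ROBOT

A 6-joint arm with a two-finger parallel gripper is mounted at the origin on the work surface. World frame = base frame: x ahead of the robot, y to its left, z up, the work surface at z = 0. Lengths are in mm, angles in rad, forces in N, time in s.
With the tool pointing down it reaches from about 275 to 750 mm from the base axis. Payload 10.2 kg.
Tool frame: the origin (TCP) lies between the finger pads; the fingertips stand 19 mm ahead of it and the grasp point (between the pads) is the TCP; z points along the fingers, y is the line along which they close (so a half turn about z gives the same grasp; the last joint's range is limited). The gripper opens to 85 mm and grips with 20 to 120 N. Pads are 22 mm wide; open, the fingers measure 114 mm over their backs; the gripper's body (76 mm by 85 mm) begins 54 mm behind the grasp point. The pads swing forward as they close: fully open they stand 13 mm farther back than shut.
Start: joints at [-1.455, 0.313, 1.498, -0, 1.331, -0.223], TCP at [174.474, -495.167, 250.294] pointing down, gripper open.
Joint ranges: [-2.94, 2.94], [-0.97, 2.17], [0.19, 2.56], [-1.23, 4.37], [0.02, 3.11], [-2.88, 2.88]. Speed limits (rad/s): [2.39, 2.39, 3.01, 3.14, 3.14, 3.14].

INTERFACE

Orientations are given as a unit quaternion [w, x, y, z].
In Python, from rig import sense, capture, finish_job gives the robot as it stands. The module is installed in compiled form; this text tells all that it offers.
- The arm moves only by the tool move_arm, never from a script. Its argument "moves" is a list of rows, each an object with "turn": the turn, a rotation vector about the tool's x, y, z in rad, a list of three; "translation": the shift along the tool's x, y, z in mm, a list of three; "hand": the opening, from 0 (shut) to 1 (fully open). In form: [{"turn": [wx, wy, wz], "translation": [x, y, z], "hand": hand}, ...]. A call has 1 to 10 rows; each row shifts and turns the commanded pose from where the row before left it, along the tool's axes as they then stand; what a row does not reach is not made up. A row lasts 1/12 s, in which the tool goes at most 41.7 mm and 7.16 degrees, less where a joint would pass 70% of its speed; a pose out of reach is approached as far as the arm can. A call with a gripper value outside its range is refused whole. The fingers move at their own pace and stop on an object; "grip_force" is the grip in N (left out, the last holds). Time passes only in rows, so rows that do not move let the fingers close. It gives the time, the measured TCP pose, the force, the opening and the grip force at its end, in the units of the state.
- sense(): the state, without advancing time (a new reading comes with each control period).
- capture(name): name is "side" or "top" or "wrist"; returns a dict with "image" (400x640x3 uint8, blue, green, red), "z_map" (400x640 float32, mm along the optical axis (not along the pixel's ray), 0 where there is no reading), "vertical_fov" (degrees; the focal length in pixels is half the picture's height over the tangent of half this angle, whatever the lens; pixels are square), "cx", "cy" (the principal point, pixels), "R" (3x3) and "t" (3): a world point X has camera coordinates R X + t; the wrist camera has in their place "T_tool_cam" (4x4, takes a point from camera to tool coordinates, whose origin is the TCP and whose axes are the flange's). Camera axes: x right, y down, z forward; pixel columns grow to the right and rows downward; lengths in mm; the calibration is good to about 2 mm. A picture is of the moment at which its call begins: read the wrist's pose just before it.
- finish_job(): hands the job in; it is judged then, once.
The state is a dict: "time_s": time; "joints": joint angles; "dq": joint speeds; "tau": joint torques, N m; "eef_pos": TCP position; "ee_rot": TCP orientation; "force": force on the tool from outside, world axes, zero at the start; "wrist_torque": the same for the moment, N m; "grip_width": opening from 0.0 (shut) to 1.0 (fully open); "grip_force": force on a finger pad.
Only numpy, scipy, OpenCV 4.12 (cv2) and the standard library are available. Lean on these libraries where they do the work, as an engineer would, in place of code of your own. Each camera call takes 0.05 s, during which the arm holds its last target. There are 200 camera calls.

TASK

Sort the loose things on the bench into their places: the large glass block flat in the metal tray with the small glass block stacked centrally on top of it, the thin bottle in the narrow well of the bottle rack, the wide bottle in the wide well, and the eyepiece in its holder, turned so that the flat on its collar matches the flat of the recess and it sinks fully home. Set each thing down upright and let go, without dropping it or knocking anything over, and leave the petri dish and the forceps where they are.

Things in the scene. Friction and masses are not known exactly. Their poses are not given: they have to be found in the camera images.
- big_block: Large staining block, loose: a square slab of thick greenish glass, 52 x 52 mm, 20 mm high, with a round hollow (34 mm across, 9 mm deep) in its top; about 0.12 kg. Origin: centre of the underside; z up, x and y across the square sides.
- small_block: Small staining block, loose: like the large one but 40 x 40 mm, 20 mm high, hollow 26 mm across; about 0.07 kg. Bigger than the large block's hollow, so it rests on its rim. Origin: centre of the underside; z up, x and y across the square sides.
- vial: Thin bottle, loose: upright round amber glass bottle with a black cap, 26 mm diameter, 58 mm high (the cap, 22 mm diameter, is the top 10 mm); about 0.035 kg. Origin: centre of the underside; z up.
- jar: Wide bottle, loose: upright round amber glass bottle with a black cap, 38 mm diameter, 46 mm high (the cap, 34 mm diameter, is the top 10 mm); about 0.06 kg. Origin: centre of the underside; z up.
- eyepiece: Microscope eyepiece, loose, standing on its collar: a dark steel collar, 56 mm diameter and 12 mm high, with one flat side cut 16 mm from the axis (D shape seen from above), and on it a round black barrel, 27 mm diameter, up to 54 mm height; about 0.11 kg. Origin: centre of the underside, on the axis; z up, x points from the axis towards the flat.
- tray: Square shallow aluminium tray, fixed to the bench, 126 x 126 mm outside, 120 mm inside; floor 4 mm above the bench, rim 10 mm above the bench. Origin: centre of the underside, on the bench; x and y along its sides.
- rack: Bottle rack, fixed to the bench: a light wood block, 70 mm (x) by 124 mm (y), 18 mm high, with two round wells 12 mm deep (their floors 6 mm above the bench): the narrow well, 38 mm across, is centred at y = -34 mm, the wide one, 50 mm across, at y = +27 mm, both at x = 0. Origin: centre of the underside, on the bench.
- holder: Eyepiece holder, fixed to the bench: a square darker wood block, 84 x 84 mm, 16 mm high, with one D-shaped recess 10 mm deep (its grey floor 6 mm above the bench), 63 mm across, with a flat side 19.5 mm from its centre: some 3.5 mm of play round the eyepiece's collar. Origin: centre of the underside, below the recess's centre; x points from the centre towards the flat.
- petri: Bystander: closed glass petri dish, 92 mm diameter, 16 mm high, loose. Origin: centre of the underside. Leave it alone.
- forceps: Bystander: steel forceps lying flat, 126 mm long, 4 mm high, loose. Origin: mid-length on the underside, x along its length to the tips. Leave them alone.
Things that resemble listed ones, but are neither listed nor needed, are in the scene too. What is shaped like the big_block but orange or purple is not meant.

How it is judged:
By the outcome, as a careful person would: the job done as asked, in the order asked, and still so for the second after the job is handed in, with the robot touching nothing.
It also fails if it takes over 131 s, if anything falls off the work surface, if the arm or the gripper's body presses on something with over 40 N, if the wrist force passes 120 N, or if a joint passes its speed limit or range.

## Working session

There is one attempt and no reset: what is moved stays moved. The work goes in short steps, Python scripts to look and compute and a tool call to move; the robot and the scene stay as the last step left them, time stands still between calls to the robot, and variables do not carry over. Pictures are saved under pics/ and viewed, at most 14 in all, crops included, and the job is handed in when it is done.

Besides the shell and the picture viewer there is one more tool, called after "Request:" as a command line: name --argument value ..., lists and objects as JSON in quotes. move_arm: Moves the arm, as the interface text tells. Its arguments: {"type":"object","properties":{"moves":{"type":"array","items":{"type":"object","properties":{"turn":{"type":"array","items":{"type":"number"}},"translation":{"type":"array","items":{"type":"number"}},"hand":{"type":"number"}}}},"grip_force":{"type":"number"}},"required":["moves"]}

```bash
mkdir -p pics; python3 - <<'E'
from rig import sense,capture
import cv2,numpy as np,pickle
s=sense();print({k:np.round(v,3).tolist() for k,v in s.items()})
for n in ["top","side"]:
    c=capture(n);cv2.imwrite(f"pics/{n}0.png",c["image"]);pickle.dump(c,open(f"{n}0.pkl","wb"))
    print(n,c["vertical_fov"],c["cx"],c["cy"],np.round(c["R"],3).tolist(),np.round(c["t"],1).tolist(),(c["z_map"]>0).mean())
E
```

```text
{'time_s': 0.0, 'joints': [-1.455, 0.313, 1.498, 0.0, 1.331, -0.223], 'dq': [0.002, -0.0, -0.001, -0.001, 0.0, 0.001], 'tau': [0.0, -41.227, -25.975, -0.0, 0.004, -0.0], 'eef_pos': [174.461, -494.915, 249.728], 'ee_rot': [-0.001, 0.986, 0.169, 0.0], 'force': [0.132, 0.616, -0.51], 'wrist_torque': [0.013, -0.107, 0.028], 'grip_force': 0.0, 'grip_width': 1.003}
top 52.06474503349965 314.77313340764897 202.8804964153471 [[-0.017, -0.999, -0.034], [-0.99, 0.022, -0.137], [0.137, 0.031, -0.99]] [31.3, 488.9, 1123.7] 0.995953125
side 52.61599407934739 321.290804802171 200.74374136762168 [[-0.996, -0.092, -0.017], [-0.033, 0.509, -0.86], [0.088, -0.856, -0.51]] [493.5, 64.6, 906.8] 0.99609375
```

View pics/top0.png

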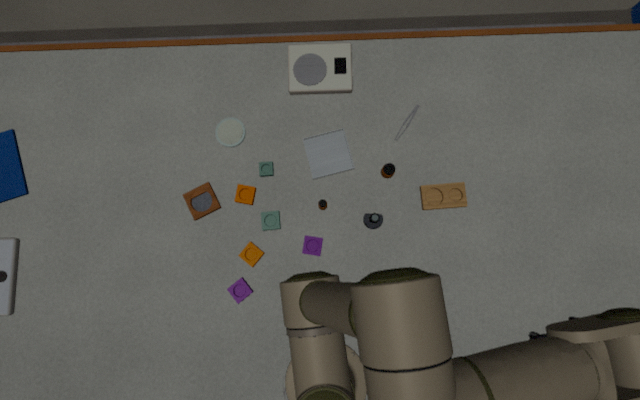

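View pics/side0.png

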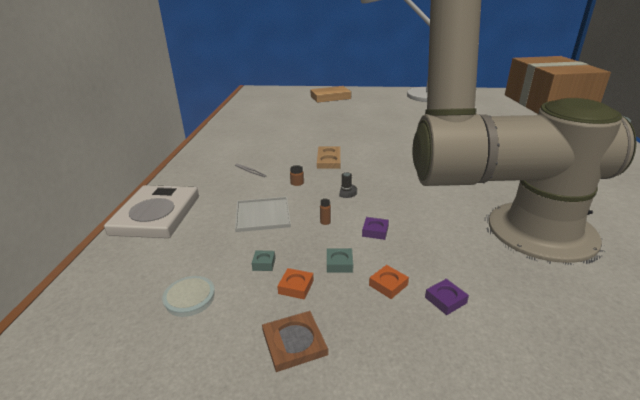

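The top view shows these candidates:
- **Large green block (271,220):** this is the big_block. The orange blocks (245,194) and (251,254) and the purple blocks (313,245) and (239,290) are decoys.
- **Small green block (266,169):** this is the small_block.
- **Bottles:** thin bottle at (323,204), wide bottle at (388,170).
- **Eyepiece:** (373,220).
- **Fixtures:** tray (329,154), rack (443,196), holder (202,201).

The side view agrees: big green (340,260), small green (263,260).

```bash
cat > h.py <<'E'
import numpy as np,cv2,pickle
from scipy.spatial.transform import Rotation as Ro
def cam(c,s=None):
    f=200/np.tan(np.radians(c["vertical_fov"]/2))
    if "R" in c: R=np.array(c["R"]);t=np.array(c["t"])
    else:
        q=np.array(s["ee_rot"]);T=np.eye(4);T[:3,:3]=Ro.from_quat(q[[1,2,3,0]]).as_matrix();T[:3,3]=s["eef_pos"]
        M=np.linalg.inv(T@np.array(c["T_tool_cam"]));R=M[:3,:3];t=M[:3,3]
    return f,c["cx"],c["cy"],R,t
def toplane(k,uv,z):
    f,cx,cy,R,t=k;uv=np.atleast_2d(np.asarray(uv,float))
    d=np.c_[(uv[:,0]-cx)/f,(uv[:,1]-cy)/f,np.ones(len(uv))]@R
    C=-R.T@t
    return C+d*((z-C[2])/d[:,2])[:,None]
def cloud(k,zm):
    v,u=np.mgrid[:400,:640];f,cx,cy,R,t=k
    P=np.stack([(u-cx)/f*zm,(v-cy)/f*zm,zm],-1)
    return (P-t)@R
def proj(k,X):
    f,cx,cy,R,t=k;p=np.atleast_2d(X)@R.T+t
    return np.c_[f*p[:,0]/p[:,2]+cx,f*p[:,1]/p[:,2]+cy]
E
python3 - <<'E'
from h import *
from rig import sense,capture
c=pickle.load(open("top0.pkl","rb"));k=cam(c)
P=cloud(k,c["z_map"])
for n,(u,v),z in [("big",(271,220),20),("small",(266,169),20),("vial",(323,204),58),("jar",(388,170),46),("eye",(375,217),54),("tray",(329,154),4),("rack",(443,196),18),("holder",(202,201),6),("petri",(231,132),16),("forc",(406,123),4)]:
    print(n,np.round(toplane(k,[u,v],z)[0],0),np.round(P[v,u],0))
# objects by depth
bench=P[...,2];m=((bench>7)&(bench<80)).astype(np.uint8);m[:95]=0;m[265:]=0
nn,l,st,ce=cv2.connectedComponentsWithStats(m)
for i in range(1,nn):
    if st[i,4]>20:
        q=P[l==i];print(st[i],np.round(q.mean(0)),np.round(q[:,2].max()))
s=sense();w=capture("wrist");cv2.imwrite("pics/w0.png",w["image"]);print(w["vertical_fov"],np.round(w["T_tool_cam"],3))
im=cv2.resize(c["image"][140:270,180:480],None,fx=2.6,fy=2.6,interpolation=3);im=cv2.convertScaleAbs(im,alpha=1.6)
cv2.imwrite("pics/crop.png",im)
E
```

```text
big [445. 148.  20.] [446. 150.   9.]
small [594. 162.  20.] [596. 164.  10.]
vial [483.  -2.  58.] [482.  -2.  59.]
jar [ 577. -186.   46.] [ 577. -187.   43.]
eye [ 444. -144.   54.] [ 443. -144.   59.]
tray [638. -22.   4.] [638. -22.   3.]
rack [ 503. -343.   18.] [ 504. -343.   17.]
holder [506. 353.   6.] [506. 353.   5.]
petri [710. 267.  16.] [709. 266.  19.]
forc [ 726. -252.    4.] [ 728. -253.   -1.]
[215 117  31  30 724] [711. 271.  17.] 24.0
[   0  129   27   73 1383] [619. 933.  12.] 20.0
[302 128  42  21  72] [695.   5.  10.] 17.0
[343 131  12  38  54] [647. -79.  11.] 16.0
[259 161  14  15 197] [598. 164.  18.] 30.0
[381 163  14  15 164] [ 579. -186.   40.] 52.0
[309 164  23  15  47] [579.  10.  10.] 14.0
[182 182  39  38 657] [507. 354.  15.] 23.0
[420 182  47  28 901] [ 506. -345.   16.] 24.0
[234 184  22  21 340] [523. 225.  17.] 28.0
[318 199   9  11  80] [485.   1.  50.] 63.0
[260 210  21  20 339] [446. 151.  17.] 26.0
[363 213  20  16 262] [ 439. -140.   25.] 60.0
[302 235  21  21 344] [372.  32.  18.] 26.0
[  0 238  20  27 496] [371. 907.  22.] 31.0
[238 241  26  24 348] [352. 207.  17.] 26.0
65.00427655772113 [[-1.0000e-03 -9.6400e-01 -2.6800e-01  6.7097e+01]
 [ 1.0000e+00 -2.0000e-03  1.0000e-03  8.0800e-01]
 [-2.0000e-03 -2.6800e-01  9.6400e-01 -1.2241e+02]
 [ 0.0000e+00  0.0000e+00  0.0000e+00  1.0000e+00]]
```

View pics/crop.png

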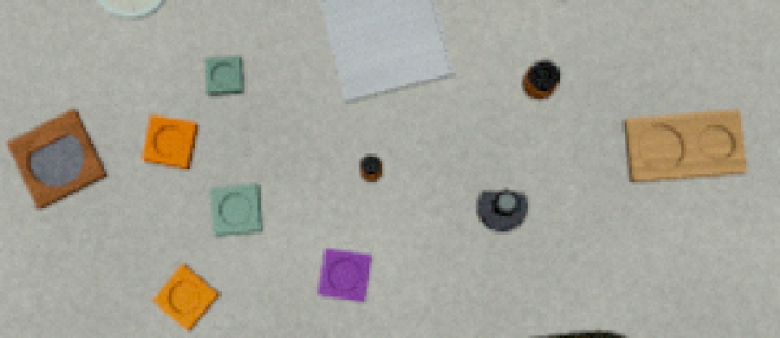

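The crop confirms the large green block at top-view (271,220), with the small green one above it. The orange and purple ones are decoys. The eyepiece's flat faces up, and the holder's flat lies on its upper side. Next I bring the wrist camera over the right half of the bench.

Request:
move_arm --moves '[{"turn": [0, 0, 0.113], "translation": [0, 0, 0], "hand": 1}, {"turn": [0, 0, 0.113], "translation": [0, 0, 0], "hand": 1}, {"turn": [0, 0, 0.113], "translation": [0, 0, 0], "hand": 1}, {"turn": [0, 0, 0], "translation": [24, -27, -2], "hand": 1}, {"turn": [0, 0, 0], "translation": [24, -27, -2], "hand": 1}, {"turn": [0, 0, 0], "translation": [24, -27, -2], "hand": 1}, {"turn": [0, 0, 0], "translation": [24, -27, -2], "hand": 1}, {"turn": [0, 0, 0], "translation": [24, -27, -2], "hand": 1}, {"turn": [0, 0, 0], "translation": [24, -27, -2], "hand": 1}, {"turn": [0, 0, 0], "translation": [24, -27, -2], "hand": 1}]'

```text
time_s: 0.98
eef_pos: [343.3, -304.6, 264.3]
ee_rot: [-0.0, 1.0, -0.0, -0.0]
force: [0.0, -0.7, -0.7]
grip_width: 1.0
grip_force: 0.0
```

Request:
move_arm --moves '[{"turn": [0, 0, 0], "translation": [28, -25, -2], "hand": 1}, {"turn": [0, 0, 0], "translation": [28, -25, -2], "hand": 1}, {"turn": [0, 0, 0], "translation": [28, -25, -2], "hand": 1}, {"turn": [0, 0, 0], "translation": [28, -25, -2], "hand": 1}, {"turn": [0, 0, 0], "translation": [0, 0, 0], "hand": 1}, {"turn": [0, 0, 0], "translation": [0, 0, 0], "hand": 1}]'

```text
time_s: 1.48
eef_pos: [455.3, -204.9, 272.0]
ee_rot: [-0.0, 1.0, 0.002, -0.0]
force: [-0.6, -0.6, -0.0]
grip_width: 1.004
grip_force: 0.0
```

```bash
cat > snap.py <<'E'
import sys
from h import *
from rig import sense,capture
s=sense();w=capture("wrist");pickle.dump((w,s),open(sys.argv[1]+".pkl","wb"));cv2.imwrite(f"pics/{sys.argv[1]}.png",cv2.convertScaleAbs(w["image"],alpha=1.4))
print(s["time_s"],np.round(s["eef_pos"],1),np.round(s["ee_rot"],4),np.round(s["joints"],2),np.round(s["force"],1))
E
python3 snap.py w1
```

```text
1.4833 [ 455.3 -204.9  272. ] [-2.0e-04  1.0e+00  1.6e-03 -3.0e-04] [-0.66  0.24  1.54 -0.    1.37  0.91] [-0.6 -0.6 -0. ]
```

View pics/w1.png

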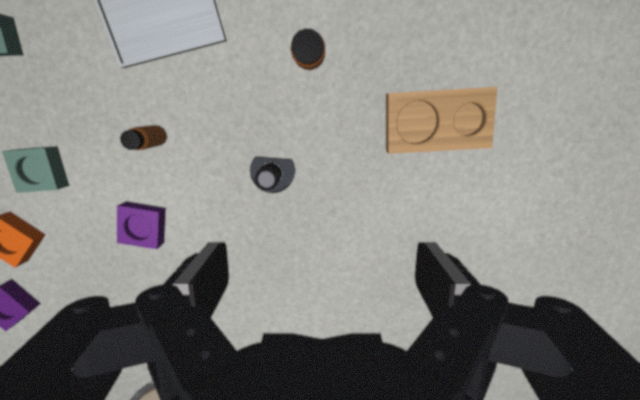

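The wrist view shows the jar cap (308,48), vial cap (132,140), eyepiece barrel (268,178) with its collar flat facing up, and rack (441,120) with the wide well at (417,122) and the narrow one at (469,119). Next is the left half.

Request:
move_arm --moves '[{"turn": [0, 0, 0], "translation": [5, -40, 0], "hand": 1}, {"turn": [0, 0, 0], "translation": [5, -40, 0], "hand": 1}, {"turn": [0, 0, 0], "translation": [5, -40, 0], "hand": 1}, {"turn": [0, 0, 0], "translation": [5, -40, 0], "hand": 1}, {"turn": [0, 0, 0], "translation": [5, -40, 0], "hand": 1}, {"turn": [0, 0, 0], "translation": [5, -40, 0], "hand": 1}, {"turn": [0, 0, 0], "translation": [5, -40, 0], "hand": 1}, {"turn": [0, 0, 0], "translation": [5, -40, 0], "hand": 1}, {"turn": [0, 0, 0], "translation": [5, -40, 0], "hand": 1}, {"turn": [0, 0, 0], "translation": [0, 0, 0], "hand": 1}]'

```text
time_s: 2.37
eef_pos: [499.4, 157.8, 272.0]
ee_rot: [-0.001, 1.0, 0.002, -0.0]
force: [-0.4, -0.5, -0.3]
grip_width: 1.001
grip_force: 0.0
```

```bash
python3 snap.py w2
```

```text
2.3667 [499.4 157.8 272. ] [-8.0e-04  1.0e+00  1.7e-03 -1.0e-04] [0.08 0.29 1.46 0.   1.38 1.65] [-0.4 -0.5 -0.3]
```

View pics/w2.png

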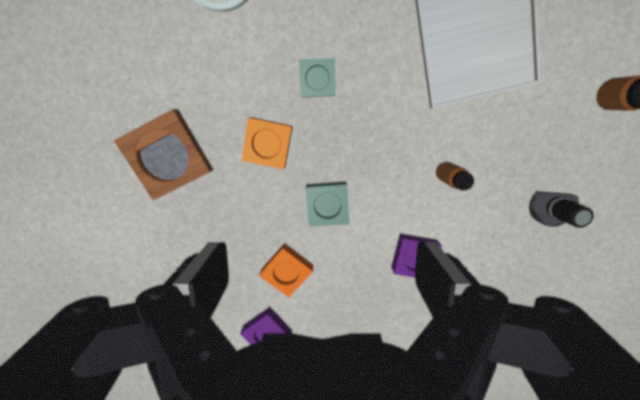

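The left view shows small_block (318,78), big_block (328,204), the holder (164,153) with its flat to the upper-left, the tray (478,50) and the vial (455,176). I measure these now.

```bash
cat > meas.py <<'E'
from h import *
def roi(sh,u,v,r):
    m=np.zeros((400,640),bool);m[max(0,v-r):v+r,max(0,u-r):u+r]=1;return m
def rect(k,mask,z,lab):
    n,l,st,ce=cv2.connectedComponentsWithStats(mask.astype(np.uint8));i=1+np.argmax(st[1:,4])
    cn=max(cv2.findContours((l==i).astype(np.uint8),0,1)[0],key=len)[:,0]
    p=toplane(k,cn,z)[:,:2];r=cv2.minAreaRect(p.astype(np.float32))
    print(lab,np.round(r[0],1),"size",np.round(r[1],1),"ang",round(r[2],1),st[i]);return p,r
def circ(k,mask,z,lab):
    n,l,st,ce=cv2.connectedComponentsWithStats(mask.astype(np.uint8));i=1+np.argmax(st[1:,4])
    cn=max(cv2.findContours((l==i).astype(np.uint8),0,1)[0],key=len)[:,0]
    p=toplane(k,cn,z)[:,:2];c,r=cv2.minEnclosingCircle(p.astype(np.float32));e=cv2.fitEllipse(p.astype(np.float32))
    print(lab,"circ",np.round(c,1),"d",round(2*r,1),"ell",np.round(e[0],1),np.round(e[1],1),st[i]);return p
E
python3 - <<'E'
from meas import *
w,s=pickle.load(open("w2.pkl","rb"));k=cam(w,s);im=w["image"];H=cv2.cvtColor(im,cv2.COLOR_BGR2HSV)
for uv in [(318,62),(318,78),(342,190),(315,185),(328,184.),(130,143),(175,155),(470,60),(330,300-180)]:
    u,v=map(int,uv);print(uv,H[v,u])
P=cloud(k,w["z_map"])
gr=(H[...,0]>70)&(H[...,0]<95)&(H[...,1]>60)
for lab,u,v in [("small",318,78),("big",328,204)]:
    g=gr&roi(0,u,v,40);rect(k,g,20,lab+" all@20")
    vs=H[...,2][g];print(np.percentile(vs,[5,25,50,75,95]))
    rect(k,g&(H[...,2]>0.8*np.median(vs)),20,lab+" top")
    q=P[g];print(np.round(np.percentile(q[:,2],[2,20,50,80,98]),1))
# tray
t=(H[...,1]<40)&(H[...,2]>np.percentile(H[...,2],80))
hol=roi(0,164,153,60)&(H[...,0]<15)&(H[...,1]>90);rect(k,hol,16,"holder@16")
x=k;fl=roi(0,164,153,60)&(H[...,0]>90)&(H[...,0]<140);rect(k,fl,6,"floor");
print("bench z",np.median(P[280:330,320:400,2]),np.median(P[100:130,330:400,2]))
E
```

```text
(318, 62) [ 81  48 107]
(318, 78) [ 79  47 113]
(342, 190) [ 80  50 107]
(315, 185) [83 40 51]
(328, 184.0) [84 48 53]
(130, 143) [ 12 140 100]
(175, 155) [110  18  86]
(470, 60) [ 90   7 138]
(330, 120) [ 36  10 124]Traceback (most recent call last):
  File "<stdin>", line 8, in <module>
  File "meas.py", line 5, in rect
    n,l,st,ce=cv2.connectedComponentsWithStats(mask.astype(np.uint8));i=1+np.argmax(st[1:,4])
                                                                          ~~~~~~~~~^^^^^^^^^^
    return _wrapfunc(a, 'argmax', axis=axis, out=out, **kwds)
    return bound(*args, **kwds)
ValueError: attempt to get argmax of an empty sequence
```

```bash
cat > m2.py <<'E'
from meas import *
w,s=pickle.load(open("w2.pkl","rb"));k=cam(w,s);im=w["image"];H=cv2.cvtColor(im,cv2.COLOR_BGR2HSV).astype(int)
P=cloud(k,w["z_map"])
gr=(H[...,0]>65)&(H[...,0]<100)&(H[...,1]>28)
for lab,u,v in [("small",318,78),("big",328,204)]:
    g=gr&roi(0,u,v,36);rect(k,g,20,lab+" all")
    rect(k,g&(H[...,2]>75),20,lab+" top")
    print(np.round(np.percentile(P[g][:,2],[2,20,50,80,98]),1))
R=roi(0,164,153,60)
hol=R&(H[...,0]<20)&(H[...,1]>80);rect(k,hol,16,"holder all");p,r=rect(k,hol&(H[...,2]>75),16,"holder top")
print(np.round(cv2.boxPoints(r),1).tolist())
fill=np.zeros((400,640),np.uint8);cv2.drawContours(fill,[np.int32(proj(k,np.c_[cv2.boxPoints(r),[16]*4]))],-1,1,-1)
fl=cv2.erode(fill,np.ones((9,9)))&(H[...,1]<60);p=rect(k,fl>0,6,"floor")[0]
c=np.array(r[0]);
d=p-c;a=np.degrees(np.arctan2(d[:,1],d[:,0]));rr=np.hypot(*d.T)
for b in range(-180,180,15):
    m=(a>=b)&(a<b+15);print(b,np.round(rr[m].mean(),1) if m.any() else None,end="; ")
print()
for f in ["w2","w1"]:
    w,s=pickle.load(open(f+".pkl","rb"));k=cam(w,s);H=cv2.cvtColor(w["image"],cv2.COLOR_BGR2HSV).astype(int)
    # tray colour blob
    bl=cv2.GaussianBlur(w["image"],(0,0),2).astype(int);t=(bl[...,0]-bl[...,2]>=4)&(bl[...,0]>110)
    p,r=rect(k,t,5,f+" tray")
    print(np.round(cv2.boxPoints(r)).tolist())
c=pickle.load(open("top0.pkl","rb"));k=cam(c);bl=cv2.GaussianBlur(c["image"],(0,0),1).astype(int);print(bl[154,329],bl[154,290])
p,r=rect(k,roi(0,329,154,32)&(bl[...,0]-bl[...,2]>=4),5,"top tray")
print(np.round(cv2.boxPoints(r)).tolist())
E
python3 m2.py
```

```text
small all [597.4 161.8] size [39.1 39. ] ang 2.4 [ 299   58   36   39 1275]
small top [597.4 161.8] size [39.1 39. ] ang 2.4 [ 299   58   36   39 1275]
[ 8.5 10.1 18.1 19.2 20.4]
big all [448.  149.4] size [54.6 50.6] ang 4.0 [ 306  183   43   43 1660]
big top [446.6 149.3] size [51.7 50.8] ang 4.5 [ 306  184   43   42 1544]
[ 8.6 10.  18.1 19.  20.4]
holder all [508.5 347.8] size [82.4 87.5] ang 25.9 [ 115  110   97   89 3211]
holder top [507.6 349.7] size [82.4 83.3] ang 26.0 [ 115  110   94   89 2840]
[[452.29998779296875, 369.1000061035156], [488.8999938964844, 294.20001220703125], [562.9000244140625, 330.29998779296875], [526.4000244140625, 405.20001220703125]]
floor [501.4 350.4] size [50.3 59.8] ang 26.0 [ 140  134   49   46 1613]
-180 30.6; -165 30.3; -150 29.4; -135 27.9; -120 27.1; -105 26.7; -90 26.1; -75 26.2; -60 26.4; -45 27.1; -30 27.3; -15 23.0; 0 20.3; 15 19.4; 30 20.0; 45 22.3; 60 26.6; 75 31.5; 90 32.0; 105 32.4; 120 31.9; 135 31.9; 150 31.5; 165 31.3; 
w2 tray [633.6  -2.2] size [113.1  80.9] ang 14.1 [ 420    0   79  104 4527]
[[569.0, 23.0], [589.0, -55.0], [698.0, -28.0], [679.0, 51.0]]
w1 tray [611.8 -29.8] size [ 67.2 120.9] ang 10.4 [ 102    0  121   65 5724]
[[568.0, 24.0], [590.0, -95.0], [656.0, -83.0], [634.0, 36.0]]
[117 116 112] [101 107 105]
top tray [639.8 -18.7] size [118.5 121. ] ang 13.8 [ 304  131   48   47 1568]
[[568.0, 26.0], [597.0, -92.0], [712.0, -63.0], [683.0, 54.0]]
```

```bash
cat > go.py <<'E'
# usage: go.py x y z yaw_deg : turn about tool z, then tool-frame shift (after the turn)
import sys
from h import *
from rig import sense
x,y,z,a=map(float,sys.argv[1:]);s=sense();q=np.array(s["ee_rot"])
R=Ro.from_quat(q[[1,2,3,0]]).as_matrix();yaw=np.arctan2(R[1,0],R[0,0])
a=np.radians(a);dt=(a-yaw+np.pi)%(2*np.pi)-np.pi
Rn=np.array([[np.cos(a),np.sin(a),0],[np.sin(a),-np.cos(a),0],[0,0,-1]])
print("t",s["time_s"],"pos",np.round(s["eef_pos"],1),"yaw",round(np.degrees(yaw),2),"tilt",np.round(R[:2,2],4),"turn z",round(-dt,3),"shift",np.round(Rn.T@(np.array([x,y,z])-s["eef_pos"]),1),"q6",round(s["joints"][5],2),"F",np.round(s["force"],1),"grip",np.round([s["grip_width"],s["grip_force"]],3))
E
python3 go.py 446.6 149.3 21 4.5
python3 - <<'E'
from meas import *
w,s=pickle.load(open("w1.pkl","rb"));k=cam(w,s);H=cv2.cvtColor(w["image"],cv2.COLOR_BGR2HSV).astype(int);P=cloud(k,w["z_map"])
dark=H[...,2]<50
for uv in [(308,45),(130,140),(160,134),(267,179),(258,165),(417,120),(440,100)]: print(uv,H[uv[1],uv[0]],np.round(P[uv[1],uv[0]]))
circ(k,roi(0,308,45,26)&dark&(H[...,1]<90),46,"jar cap")
circ(k,roi(0,132,140,16)&dark&(H[...,1]<90),58,"vial cap")
p=rect(k,roi(0,441,120,62)&(H[...,1]>60)&(H[...,2]>40),18,"rack")
bench=roi(0,272,174,32)&(H[...,1]>-1)&(H[...,2]<85)
rect(k,bench,12,"eye all@12")
m=roi(0,272,174,32)&(P[...,2]>45);circ(k,m,54,"eye top by depth")
m=roi(0,308,48,30)&(P[...,2]>38);circ(k,m,46,"jar by depth")
m=roi(0,135,140,30)&(P[...,2]>50);circ(k,m,58,"vial by depth")
E
```

```text
t 2.4167 pos [499.4 155.2 271.9] yaw 0.15 tilt [-0.0006  0.    ] turn z -0.076 shift [-53.1   1.7 250.9] q6 1.65 F [-0.  -0.1 -0. ] grip [1.001 0.   ]
(308, 45) [90 18 28] [ 582. -192.   44.]
(130, 140) [160  24  32] [487.  -2.  56.]
(160, 134) [ 13 138  48] [490. -15.  16.]
(267, 179) [120  10 100] [ 444. -146.   53.]
(258, 165) [105  26  58] [ 452. -128.   10.]
(417, 120) [ 16 102 127] [ 506. -322.    5.]
(440, 100) [ 16 109 124] [ 529. -343.   17.]
jar cap circ [ 581.  -191.6] d 32.2 ell [ 581.  -191.5] [30.7 31. ] [292  30  32  34 828]
vial cap circ [488.2  -4.8] d 22.7 ell [487.7  -4.8] [18.6 22.1] [121 130  22  19 316]
rack [ 506. -345.] size [ 69.7 126.3] ang 3.3 [ 386   87  111   67 6560]
eye all@12 [ 439.4 -144.7] size [54.7 44.6] ang 85.3 [ 250  156   45   37 1161]
eye top by depth circ [ 445.6 -145.4] d 27.8 ell [ 445.4 -145.4] [25.4 26.6] [255 166  24  24 453]
jar by depth circ [ 581.4 -191.5] d 33.9 ell [ 581.5 -191.4] [32.3 33.2] [291  28  33  36 932]
vial by depth circ [487.7  -4.7] d 24.6 ell [487.9  -4.5] [20.8 23.9] [120 129  23  21 379]
```

Request:
move_arm --moves '[{"turn": [0, 0, -0.076], "translation": [0, 0, 0], "hand": 1}, {"turn": [0, 0, 0], "translation": [-9, 0.3, 35], "hand": 1}, {"turn": [0, 0, 0], "translation": [-9, 0.3, 35], "hand": 1}, {"turn": [0, 0, 0], "translation": [-9, 0.3, 35], "hand": 1}, {"turn": [0, 0, 0], "translation": [-9, 0.3, 35], "hand": 1}, {"turn": [0, 0, 0], "translation": [-9, 0.3, 35], "hand": 1}, {"turn": [0, 0, 0], "translation": [-8, 0.2, 20], "hand": 1}, {"turn": [0, 0, 0], "translation": [0, 0, 15], "hand": 1}, {"turn": [0, 0, 0], "translation": [0, 0, 5], "hand": 1}, {"turn": [0, 0, 0], "translation": [0, 0, 0], "hand": 1}]'

```text
time_s: 3.25
eef_pos: [446.7, 146.6, 56.7]
ee_rot: [0.0, 0.999, 0.037, -0.001]
force: [0.6, 0.2, 0.4]
grip_width: 1.001
grip_force: 0.0
```

```bash
python3 go.py 446.6 149.3 21 4.5; python3 snap.py w3
```

```text
t 3.25 pos [446.7 146.6  56.7] yaw 4.22 tilt [-0.0018 -0.0003] turn z -0.005 shift [ 0.1 -2.7 35.7] q6 1.56 F [0.6 0.2 0.4] grip [1.001 0.   ]
3.25 [446.7 146.6  56.7] [ 1.000e-04  9.993e-01  3.680e-02 -9.000e-04] [ 0.07  0.46  1.87 -0.    0.81  1.56] [0.6 0.2 0.4]
```

View pics/w3.png

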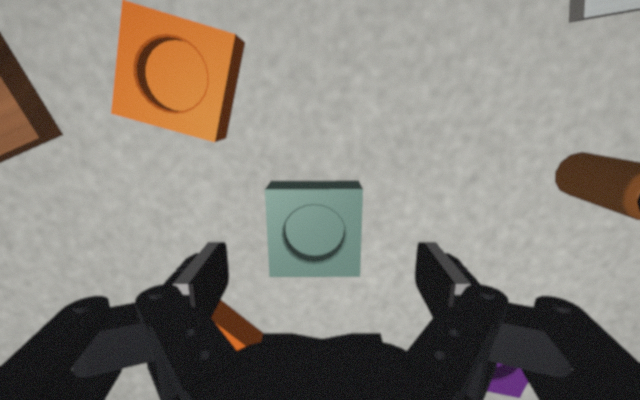

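The big block (314,230) sits between the open fingers and is aligned with them. I descend and grip.

Request:
move_arm --moves '[{"turn": [0, 0, -0.005], "translation": [0, -2.7, 12], "hand": 1}, {"turn": [0, 0, 0], "translation": [0, 0, 12], "hand": 1}, {"turn": [0, 0, 0], "translation": [0, 0, 8], "hand": 1}, {"turn": [0, 0, 0], "translation": [0, 0, 3], "hand": 1}, {"turn": [0, 0, 0], "translation": [0, 0, 0], "hand": 1}, {"turn": [0, 0, 0], "translation": [0, 0, 0], "hand": 0.4}, {"turn": [0, 0, 0], "translation": [0, 0, 0], "hand": 0.3}, {"turn": [0, 0, 0], "translation": [0, 0, 0], "hand": 0.3}, {"turn": [0, 0, 0], "translation": [0, 0, 0], "hand": 0.3}, {"turn": [0, 0, 0], "translation": [0, 0, 0], "hand": 0.3}]' --grip_force 40

```text
time_s: 4.13
eef_pos: [447.1, 150.8, 23.0]
ee_rot: [0.0, 0.999, 0.04, 0.001]
force: [-1.1, -0.7, 6.8]
grip_width: 0.599
grip_force: 42.2
```

```bash
python3 go.py 638 -24.6 120 10.4
```

```text
t 4.1333 pos [447.1 150.8  23. ] yaw 4.63 tilt [0.0012 0.    ] turn z -0.101 shift [156.1 207.  -97. ] q6 1.57 F [-1.1 -0.7  6.8] grip [ 0.599 42.232]
```

Request:
move_arm --moves '[{"turn": [0, 0, 0], "translation": [0, 0, -20], "hand": 0.3}, {"turn": [0, 0, -0.1], "translation": [0, 0, -25], "hand": 0.3}, {"turn": [0, 0, 0], "translation": [20, 27, -12], "hand": 0.3}, {"turn": [0, 0, 0], "translation": [23, 30, 0], "hand": 0.3}, {"turn": [0, 0, 0], "translation": [23, 30, 0], "hand": 0.3}, {"turn": [0, 0, 0], "translation": [23, 30, 0], "hand": 0.3}, {"turn": [0, 0, 0], "translation": [23, 30, 0], "hand": 0.3}, {"turn": [0, 0, 0], "translation": [23, 30, 0], "hand": 0.3}, {"turn": [0, 0, 0], "translation": [21, 28, 0], "hand": 0.3}, {"turn": [0, 0, 0], "translation": [0, 0, 0], "hand": 0.3}]'

```text
time_s: 4.97
eef_pos: [640.2, -27.5, 79.2]
ee_rot: [0.001, 0.996, 0.088, 0.001]
force: [0.7, 0.1, -1.9]
grip_width: 0.598
grip_force: 42.7
```

```bash
python3 go.py 638 -24.6 27.5 10.4; python3 snap.py w4
```

```text
t 4.9667 pos [640.2 -27.5  79.2] yaw 10.14 tilt [ 0.003  -0.0016] turn z -0.005 shift [-1.6 -3.3 51.7] q6 1.17 F [ 0.7  0.1 -1.9] grip [ 0.598 42.672]
4.9667 [640.2 -27.5  79.2] [9.000e-04 9.961e-01 8.840e-02 1.400e-03] [-0.23  0.73  1.31 -0.    1.1   1.17] [ 0.7  0.1 -1.9]
```

View pics/w4.png

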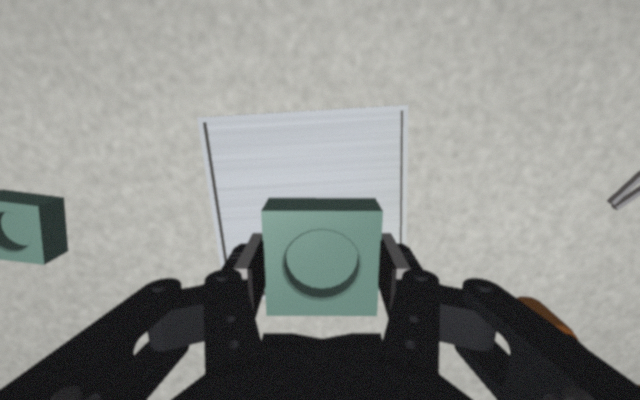

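The block is held level (322,258) over the tray. The tray's far rim corners are at (200,118) and (407,106), and I use them to check the tray pose.

```bash
python3 - <<'E'
from h import *
w,s=pickle.load(open("w4.pkl","rb"));k=cam(w,s)
p=toplane(k,[(200,118),(407,106)],10)[:,:2];print(p)
d=p[0]-p[1];L=np.hypot(*d);n=np.array([-d[1],d[0]])/L;n*=np.sign(-n[0])
print(L,np.degrees(np.arctan2(-n[1],-n[0])),p.mean(0)+63*n)
E
```

```text
[[687.22858831  52.75981618]
 [715.43022151 -66.67499369]]
122.71921578762783 13.285660550416416 [640.01551064 -21.43537759]
```

```bash
python3 go.py 639.5 -22.5 27.5 13
```

```text
t 5.0167 pos [638.2 -25.2  78.7] yaw 10.2 tilt [ 0.0005 -0.0003] turn z -0.049 shift [ 1.9 -2.3 51.2] q6 1.17 F [-0.4 -0.2 -1.6] grip [ 0.6   42.666]
```

Request:
move_arm --moves '[{"turn": [0, 0, -0.049], "translation": [0, 0, 0], "hand": 0.3}, {"turn": [0, 0, 0], "translation": [1.9, -2.3, 15], "hand": 0.3}, {"turn": [0, 0, 0], "translation": [0, 0, 15], "hand": 0.3}, {"turn": [0, 0, 0], "translation": [0, 0, 10], "hand": 0.3}, {"turn": [0, 0, 0], "translation": [0, 0, 5], "hand": 0.3}, {"turn": [0, 0, 0], "translation": [0, 0, 3], "hand": 0.3}, {"turn": [0, 0, 0], "translation": [0, 0, 2], "hand": 0.3}, {"turn": [0, 0, 0], "translation": [0, 0, 0], "hand": 0.3}, {"turn": [0, 0, 0], "translation": [0, 0, 0], "hand": 0.3}]'

```text
time_s: 5.77
eef_pos: [638.6, -20.2, 29.9]
ee_rot: [0.0, 0.993, 0.115, 0.0]
force: [-0.3, 0.7, -0.2]
grip_width: 0.597
grip_force: 42.7
```

Request:
move_arm --moves '[{"turn": [0, 0, 0], "translation": [0, 0, 1], "hand": 0.3}, {"turn": [0, 0, 0], "translation": [0, 0, 0.5], "hand": 0.3}, {"turn": [0, 0, 0], "translation": [0, 0, 0], "hand": 0.3}]'

```text
time_s: 6.02
eef_pos: [638.4, -20.2, 27.9]
ee_rot: [0.0, 0.993, 0.115, 0.0]
force: [-0.1, 0.4, -2.0]
grip_width: 0.591
grip_force: 42.7
```

Request:
move_arm --moves '[{"turn": [0, 0, 0], "translation": [0, 0, 0.7], "hand": 0.3}, {"turn": [0, 0, 0], "translation": [0, 0, 0], "hand": 0.3}, {"turn": [0, 0, 0], "translation": [0, 0, 0], "hand": 0.3}]'

```text
time_s: 6.27
eef_pos: [638.4, -20.2, 27.1]
ee_rot: [0.0, 0.993, 0.115, 0.0]
force: [0.7, 0.9, -1.8]
grip_width: 0.596
grip_force: 42.7
```

Request:
move_arm --moves '[{"turn": [0, 0, 0], "translation": [0, 0, 0.6], "hand": 0.3}, {"turn": [0, 0, 0], "translation": [0, 0, 0], "hand": 0.3}, {"turn": [0, 0, 0], "translation": [0, 0, 0.5], "hand": 0.3}, {"turn": [0, 0, 0], "translation": [0, 0, 0], "hand": 0.3}]'

```text
time_s: 6.6
eef_pos: [638.4, -20.2, 27.1]
ee_rot: [0.0, 0.993, 0.115, 0.0]
force: [-4.1, -0.1, 8.5]
grip_width: 0.598
grip_force: 43.7
```

Request:
move_arm --moves '[{"turn": [0, 0, 0], "translation": [0, 0, 0], "hand": 0.75}, {"turn": [0, 0, 0], "translation": [0, 0, 0], "hand": 0.8}, {"turn": [0, 0, 0], "translation": [0, 0, 0], "hand": 0.8}, {"turn": [0, 0, 0], "translation": [0, 0, -10], "hand": 0.8}, {"turn": [0, 0, 0], "translation": [0, 0, -25], "hand": 0.8}, {"turn": [0, 0, 0.094], "translation": [0, 0, -20], "hand": 1}, {"turn": [0, 0, 0.094], "translation": [0, 0, -10], "hand": 1}, {"turn": [0, 0, 0], "translation": [0, -30, 0], "hand": 1}, {"turn": [0, 0, 0], "translation": [-8, -30, 0], "hand": 1}, {"turn": [0, 0, 0], "translation": [-8, -30, 0], "hand": 1}]'

```text
time_s: 7.43
eef_pos: [618.5, 69.8, 91.8]
ee_rot: [0.0, 1.0, 0.02, 0.001]
force: [-0.2, 0.4, 0.5]
grip_width: 0.999
grip_force: 0.0
```

```bash
python3 go.py 597.4 161.8 60 2.4
```

```text
t 7.4333 pos [618.5  69.8  91.8] yaw 2.33 tilt [ 0.0011 -0.    ] turn z -0.001 shift [-17.2 -92.8  31.8] q6 1.45 F [-0.2  0.4  0.5] grip [0.999 0.   ]
```

Request:
move_arm --moves '[{"turn": [0, 0, 0], "translation": [-5, -30, 4], "hand": 1}, {"turn": [0, 0, 0], "translation": [-5, -30, 8], "hand": 1}, {"turn": [0, 0, 0], "translation": [-6, -30, 10], "hand": 1}, {"turn": [0, 0, 0], "translation": [0, 0, 10], "hand": 1}, {"turn": [0, 0, 0], "translation": [0, 0, 0], "hand": 1}, {"turn": [0, 0, 0], "translation": [0, 0, 0], "hand": 1}]'

```text
time_s: 7.93
eef_pos: [599.0, 157.8, 59.2]
ee_rot: [0.0, 1.0, 0.021, -0.0]
force: [0.6, 0.2, 1.4]
grip_width: 0.998
grip_force: 0.0
```

```bash
python3 snap.py w5; cat > blk.py <<'E'
from meas import *
import sys
w,s=pickle.load(open(sys.argv[1]+".pkl","rb"));k=cam(w,s);H=cv2.cvtColor(w["image"],cv2.COLOR_BGR2HSV).astype(int)
g=(H[...,0]>65)&(H[...,0]<100)&(H[...,1]>28)&(H[...,2]>75)
u,v=proj(k,[float(a) for a in sys.argv[2:5]])[0].astype(int)
p,r=rect(k,cv2.morphologyEx((g&roi(0,u,v,75)).astype(np.uint8),cv2.MORPH_OPEN,np.ones((3,3))),float(sys.argv[4]),"blk")
E
python3 blk.py w5 597.4 161.8 20; python3 go.py 597.4 161.8 22.5 2.4
```

```text
7.9333 [599.  157.8  59.2] [ 1.000e-04  9.998e-01  2.090e-02 -1.000e-04] [ 0.07  0.71  1.4  -0.    1.03  1.6 ] [0.6 0.2 1.4]
blk [598.3 162.4] size [39.3 39.2] ang 2.3 [ 275  199   73   67 4351]
t 7.9833 pos [599.4 157.4  59.7] yaw 2.34 tilt [ 0.0009 -0.0002] turn z -0.001 shift [-1.9 -4.5 37.2] q6 1.6 F [ 0.  -0.7  0.4] grip [0.998 0.   ]
```

Request:
move_arm --moves '[{"turn": [0, 0, 0], "translation": [-1, -5, 12], "hand": 1}, {"turn": [0, 0, 0], "translation": [0, 0, 12], "hand": 1}, {"turn": [0, 0, 0], "translation": [0, 0, 8], "hand": 1}, {"turn": [0, 0, 0], "translation": [0, 0, 4], "hand": 1}, {"turn": [0, 0, 0], "translation": [0, 0, 0], "hand": 1}, {"turn": [0, 0, 0], "translation": [0, 0, 0], "hand": 0.55}, {"turn": [0, 0, 0], "translation": [0, 0, 0], "hand": 0.3}, {"turn": [0, 0, 0], "translation": [0, 0, 0], "hand": 0.2}, {"turn": [0, 0, 0], "translation": [0, 0, 0], "hand": 0.2}, {"turn": [0, 0, 0], "translation": [0, 0, 0], "hand": 0.2}]' --grip_force 40

```text
time_s: 8.82
eef_pos: [598.0, 163.3, 23.6]
ee_rot: [-0.0, 1.0, 0.021, 0.001]
force: [-0.8, -0.1, 4.1]
grip_width: 0.457
grip_force: 42.0
```

```bash
python3 go.py 638.4 -20.2 120 13.2
```

```text
t 8.8167 pos [598.  163.3  23.6] yaw 2.4 tilt [0.0012 0.0001] turn z -0.189 shift [ -2.6 187.9 -96.4] q6 1.61 F [-0.8 -0.1  4.1] grip [ 0.457 41.993]
```

Request:
move_arm --moves '[{"turn": [0, 0, 0], "translation": [0, 0, -15], "hand": 0.2}, {"turn": [0, 0, 0], "translation": [0, 0, -30], "hand": 0.2}, {"turn": [0, 0, -0.095], "translation": [0, 0, -30], "hand": 0.2}, {"turn": [0, 0, -0.094], "translation": [0, 0, -22], "hand": 0.2}, {"turn": [0, 0, 0], "translation": [-1, 30, 0], "hand": 0.2}, {"turn": [0, 0, 0], "translation": [0, 32, 0], "hand": 0.2}, {"turn": [0, 0, 0], "translation": [0, 32, 0], "hand": 0.2}, {"turn": [0, 0, 0], "translation": [0, 16, 0], "hand": 0.2}, {"turn": [0, 0, 0], "translation": [0, 0, 0], "hand": 0.2}, {"turn": [0, 0, 0], "translation": [0, 0, 0], "hand": 0.2}]'

```text
time_s: 9.65
eef_pos: [621.7, 55.8, 119.8]
ee_rot: [-0.0, 0.993, 0.115, -0.0]
force: [0.1, 0.6, -0.9]
grip_width: 0.465
grip_force: 41.5
```

```bash
python3 snap.py w6; python3 blk.py w6 638.4 -20.2 24;  python3 go.py 638.4 -20.2 80 13.2
```

```text
9.65 [621.7  55.8 119.8] [-2.000e-04  9.934e-01  1.145e-01 -2.000e-04] [-0.1   0.65  1.34  0.    1.16  1.24] [ 0.1  0.6 -0.9]
blk [637.2 -21. ] size [51.2 51.9] ang 13.1 [ 390  170   77   68 4574]
t 9.7 pos [621.5  56.7 119.8] yaw 13.23 tilt [-0.0006  0.0004] turn z 0.0 shift [-1.1 78.7 39.8] q6 1.24 F [-0.1  0.5 -0.8] grip [ 0.454 41.466]
```

View pics/w6.png

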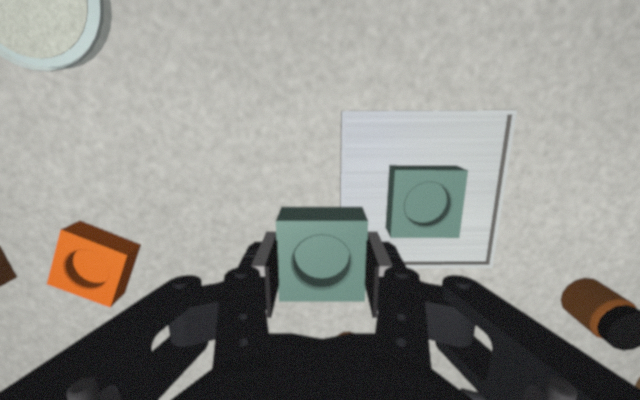

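The big block sits flat and square in the tray (426,202), and the small one is held level. I stack it.

Request:
move_arm --moves '[{"turn": [0, 0, 0], "translation": [-0.6, 26, 8], "hand": 0.2}, {"turn": [0, 0, 0], "translation": [-0.6, 26, 12], "hand": 0.2}, {"turn": [0, 0, 0], "translation": [-0.6, 26, 12], "hand": 0.2}, {"turn": [0, 0, 0], "translation": [0, 1, 8], "hand": 0.2}, {"turn": [0, 0, 0], "translation": [0, 0, 0], "hand": 0.2}, {"turn": [0, 0, 0], "translation": [0, 0, 0], "hand": 0.2}, {"turn": [0, 0, 0], "translation": [0, 0, 0], "hand": 0.2}]'

```text
time_s: 10.28
eef_pos: [638.3, -19.7, 80.7]
ee_rot: [-0.0, 0.993, 0.116, 0.0]
force: [0.1, 0.5, -0.9]
grip_width: 0.454
grip_force: 41.5
```

```bash
python3 go.py 637.7 -20.6 48.5 13.2
```

```text
t 10.2833 pos [638.3 -19.7  80.7] yaw 13.33 tilt [0.0008 0.0001] turn z 0.002 shift [-0.8  0.8 32.2] q6 1.12 F [ 0.1  0.5 -0.9] grip [ 0.454 41.454]
```

Request:
move_arm --moves '[{"turn": [0, 0, 0], "translation": [-0.8, 0.8, 12], "hand": 0.2}, {"turn": [0, 0, 0], "translation": [0, 0, 10], "hand": 0.2}, {"turn": [0, 0, 0], "translation": [0, 0, 6], "hand": 0.2}, {"turn": [0, 0, 0], "translation": [0, 0, 3.5], "hand": 0.2}, {"turn": [0, 0, 0], "translation": [0, 0, 0], "hand": 0.2}, {"turn": [0, 0, 0], "translation": [0, 0, 0.8], "hand": 0.2}, {"turn": [0, 0, 0], "translation": [0, 0, 0], "hand": 0.2}]'

```text
time_s: 10.87
eef_pos: [637.6, -22.3, 47.7]
ee_rot: [-0.0, 0.993, 0.115, 0.0]
force: [0.3, 1.5, 0.3]
grip_width: 0.458
grip_force: 41.6
```

Request:
move_arm --moves '[{"turn": [0, 0, 0], "translation": [0, 0, 0.5], "hand": 0.2}, {"turn": [0, 0, 0], "translation": [0, 0, 0], "hand": 0.2}]'

```text
time_s: 11.03
eef_pos: [637.6, -22.3, 47.6]
ee_rot: [-0.0, 0.993, 0.115, 0.0]
force: [-2.4, 0.1, 3.9]
grip_width: 0.453
grip_force: 42.0
```

Request:
move_arm --moves '[{"turn": [0, 0, 0], "translation": [0, 0, -2], "hand": 0.2}, {"turn": [0, 0, 0], "translation": [0, -1.3, 0], "hand": 0.2}, {"turn": [0, 0, 0], "translation": [0, 0, 0], "hand": 0.2}, {"turn": [0, 0, 0], "translation": [0, 0, 0], "hand": 0.2}]'

```text
time_s: 11.37
eef_pos: [637.2, -21.0, 49.0]
ee_rot: [-0.0, 0.993, 0.115, -0.0]
force: [-0.0, 0.2, -1.1]
grip_width: 0.459
grip_force: 41.5
```

Request:
move_arm --moves '[{"turn": [0, 0, 0], "translation": [0, 0, 1.4], "hand": 0.2}, {"turn": [0, 0, 0], "translation": [0, 0, 0.5], "hand": 0.2}, {"turn": [0, 0, 0], "translation": [0, 0, 0], "hand": 0.2}, {"turn": [0, 0, 0], "translation": [0, 0, 0], "hand": 0.2}]'

```text
time_s: 11.7
eef_pos: [637.3, -21.1, 47.6]
ee_rot: [0.0, 0.993, 0.115, 0.0]
force: [-1.1, -0.0, 4.8]
grip_width: 0.454
grip_force: 42.0
```

Request:
move_arm --moves '[{"turn": [0, 0, 0], "translation": [0, 0, 0], "hand": 0.6}, {"turn": [0, 0, 0], "translation": [0, 0, 0], "hand": 0.75}, {"turn": [0, 0, 0], "translation": [0, 0, 0], "hand": 0.75}, {"turn": [0, 0, 0], "translation": [0, 0, -10], "hand": 0.75}, {"turn": [0, 0, 0], "translation": [0, 0, -30], "hand": 0.75}, {"turn": [0, 0, 0], "translation": [0, 0, -35], "hand": 0.75}, {"turn": [0, 0, 0], "translation": [-28, -10, -5], "hand": 0.75}, {"turn": [0, 0, 0], "translation": [-28, -10, 0], "hand": 0.75}, {"turn": [0, 0, 0], "translation": [-28, -10, 0], "hand": 0.75}, {"turn": [0, 0, 0], "translation": [0, 0, 0], "hand": 0.75}]'

```text
time_s: 12.53
eef_pos: [544.0, -9.9, 127.4]
ee_rot: [-0.001, 0.993, 0.115, -0.002]
force: [0.4, -0.6, 0.3]
grip_width: 0.751
grip_force: 0.0
```

```bash
python3 snap.py w7; python3 - <<'E'
from meas import *
w,s=pickle.load(open("w7.pkl","rb"));k=cam(w,s);print(np.round(proj(k,[[638,-21,44],[488,-5,58]])))
P=cloud(k,w["z_map"]);H=cv2.cvtColor(w["image"],cv2.COLOR_BGR2HSV).astype(int)
u,v=proj(k,[488,-5,58])[0].astype(int)
m=roi(0,u,v,45)&(H[...,2]<45)&(H[...,1]<90)&(P[...,2]>50)&(P[...,2]<66);circ(k,m,58,"vial")
E
python3 blk.py w7 638 -21 44; python3 go.py 488 -4.8 95 13.2
```

```text
12.5333 [544.   -9.9 127.4] [-7.000e-04  9.933e-01  1.154e-01 -2.100e-03] [-0.23  0.48  1.59 -0.    1.07  1.11] [ 0.4 -0.6  0.3]
[[373.  68.]
 [295. 286.]]
vial circ [ 4.904e+02 -2.000e-01] d 23.6 ell [490.2  -0.9] [19.2 22.8] [275 267  30  30 678]
blk [634.5 -19.3] size [46.1 47. ] ang 13.2 [ 330   32   80   81 5996]
t 12.5833 pos [546.7 -10.6 128.1] yaw 13.23 tilt [-0.0009  0.0003] turn z 0.001 shift [-55.9 -19.   33.1] q6 1.11 F [ 0.8 -0.3  0.8] grip [0.752 0.   ]
```

View pics/w7.png

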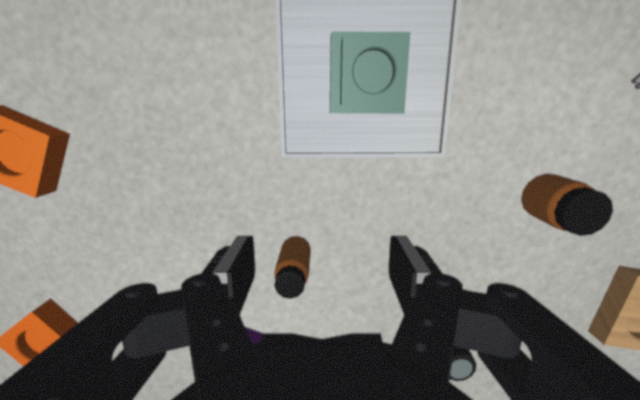

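The small block sits squarely on the large one in the tray (370,72). The vial's cap is at (290,282).

Request:
move_arm --moves '[{"turn": [0, 0, 0], "translation": [-27, -11, 11], "hand": 0.75}, {"turn": [0, 0, 0], "translation": [-28, -10, 11], "hand": 0.75}, {"turn": [0, 0, 0], "translation": [0, 0, 11], "hand": 0.75}, {"turn": [0, 0, 0], "translation": [0, 0, 0], "hand": 0.75}, {"turn": [0, 0, 0], "translation": [0, 0, 0], "hand": 0.75}, {"turn": [0, 0, 0], "translation": [0, 0, 0], "hand": 0.75}]'

```text
time_s: 13.08
eef_pos: [491.8, -3.6, 95.3]
ee_rot: [0.0, 0.993, 0.115, 0.001]
force: [-0.4, 0.1, -0.6]
grip_width: 0.754
grip_force: 0.0
```

```bash
python3 snap.py w8; cat > rnd.py <<'E'
from meas import *
import sys
# rnd.py file x y ztop dia
f,x,y,z,d=sys.argv[1],*map(float,sys.argv[2:6]);w,s=pickle.load(open(f+".pkl","rb"));k=cam(w,s)
P=cloud(k,w["z_map"]);u,v=proj(k,[x,y,z])[0].astype(int)
m=roi(0,u,v,60)&(abs(P[...,2]-z)<7)&(np.hypot(P[...,0]-x,P[...,1]-y)<d)
circ(k,m,z,"round")
E
python3 rnd.py w8 489 -2.5 58 22;python3 go.py 489 -2.5 44 13.2
```

```text
13.0833 [491.8  -3.6  95.3] [4.000e-04 9.934e-01 1.151e-01 1.100e-03] [-0.25  0.43  1.78  0.    0.93  1.09] [-0.4  0.1 -0.6]
round circ [ 4.888e+02 -3.000e-01] d 23.3 ell [488.7  -0.8] [20.8 22.6] [ 294  217   39   40 1184]
t 13.1333 pos [491.7  -3.6  95.2] yaw 13.22 tilt [ 0.0022 -0.0005] turn z 0.0 shift [-2.4 -1.6 51.2] q6 1.09 F [0.3 0.1 0.1] grip [0.748 0.   ]
```

Request:
move_arm --moves '[{"turn": [0, 0, 0], "translation": [-2.4, -2.8, 10], "hand": 0.75}, {"turn": [0, 0, 0], "translation": [0, 0, 20], "hand": 0.75}, {"turn": [0, 0, 0], "translation": [0, 0, 15], "hand": 0.75}, {"turn": [0, 0, 0], "translation": [0, 0, 6], "hand": 0.75}, {"turn": [0, 0, 0], "translation": [0, 0, 0], "hand": 0.55}, {"turn": [0, 0, 0], "translation": [0, 0, 0], "hand": 0.42}, {"turn": [0, 0, 0], "translation": [0, 0, 0], "hand": 0.35}, {"turn": [0, 0, 0], "translation": [0, 0, 0], "hand": 0.25}, {"turn": [0, 0, 0], "translation": [0, 0, 0], "hand": 0.15}, {"turn": [0, 0, 0], "translation": [0, 0, 0], "hand": 0.15}]' --grip_force 30

```text
time_s: 13.97
eef_pos: [488.0, -1.2, 44.3]
ee_rot: [0.0, 0.993, 0.115, 0.001]
force: [-0.3, 1.4, 7.3]
grip_width: 0.29
grip_force: 30.9
```

```bash
python3 go.py 504 -379 110 13.2;python3 - <<'E'
import numpy as np
for c in [(506,-345)]:
    a=np.radians(3.3)
    for y in (-34,27): print(c[0]-y*np.sin(a),c[1]+y*np.cos(a))
E
```

```text
t 13.9667 pos [488.   -1.2  44.3] yaw 13.23 tilt [ 0.0022 -0.0005] turn z 0.0 shift [-70.7 371.5 -65.7] q6 1.1 F [-0.3  1.4  7.3] grip [ 0.29 30.9 ]
507.9571769166253 -378.943621764877
504.4457712720917 -318.04477095142124
```

Request:
move_arm --moves '[{"turn": [0, 0, 0], "translation": [0, 0, -15], "hand": 0.15}, {"turn": [0, 0, 0], "translation": [0, 0, -25], "hand": 0.15}, {"turn": [0, 0, 0], "translation": [0, 10, -25], "hand": 0.15}, {"turn": [0, 0, 0], "translation": [-6, 33, -5], "hand": 0.15}, {"turn": [0, 0, 0], "translation": [-6, 33, 0], "hand": 0.15}, {"turn": [0, 0, 0], "translation": [-6, 33, 0], "hand": 0.15}, {"turn": [0, 0, 0], "translation": [-6, 33, 0], "hand": 0.15}, {"turn": [0, 0, 0], "translation": [-6, 33, 0], "hand": 0.15}, {"turn": [0, 0, 0], "translation": [-6, 33, 0], "hand": 0.15}, {"turn": [0, 0, 0], "translation": [-6, 33, 0], "hand": 0.15}]'

```text
time_s: 14.8
eef_pos: [501.3, -246.9, 113.5]
ee_rot: [-0.0, 0.993, 0.115, 0.0]
force: [-0.4, 0.3, -0.7]
grip_width: 0.293
grip_force: 30.2
```

Request:
move_arm --moves '[{"turn": [0, 0, 0], "translation": [-6, 32, 0], "hand": 0.15}, {"turn": [0, 0, 0], "translation": [-6, 32, 0], "hand": 0.15}, {"turn": [0, 0, 0], "translation": [-6, 32, 0], "hand": 0.15}, {"turn": [0, 0, 0], "translation": [-4, 15, 0], "hand": 0.15}, {"turn": [0, 0, 0], "translation": [0, 0, 0], "hand": 0.15}, {"turn": [0, 0, 0], "translation": [0, 0, 0], "hand": 0.15}, {"turn": [0, 0, 0], "translation": [0, 0, 0], "hand": 0.15}]'

```text
time_s: 15.38
eef_pos: [505.5, -357.3, 113.2]
ee_rot: [-0.0, 0.993, 0.115, -0.0]
force: [-0.1, 0.1, -0.0]
grip_width: 0.29
grip_force: 30.2
```

```bash
python3 snap.py w9; python3 go.py 508 -379 60 13.2
```

```text
15.3833 [ 505.5 -357.3  113.2] [-4.000e-04  9.933e-01  1.154e-01 -2.000e-04] [-0.8   0.65  1.36  0.    1.14  0.53] [-0.1  0.1 -0. ]
t 15.4333 pos [ 505.6 -357.1  113.3] yaw 13.28 tilt [-0.0003  0.0005] turn z 0.001 shift [-2.7 21.8 53.3] q6 0.53 F [ 0.2 -0.1  0.2] grip [ 0.29  30.237]
```

View pics/w9.png

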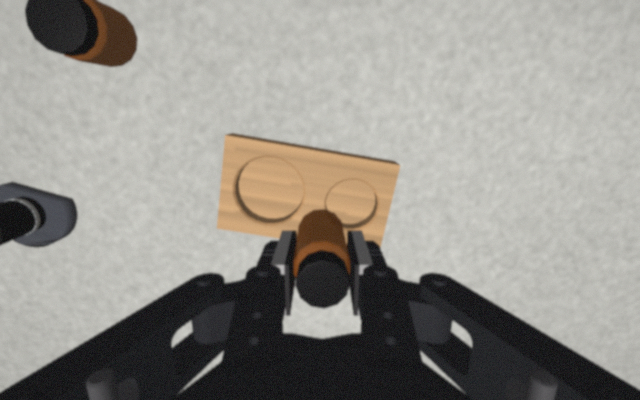

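The vial hangs upright (322,270). The wells' rims are at about (271,187) for the wide one and (351,202) for the narrow one.

```bash
python3 - <<'E'
from h import *
w,s=pickle.load(open("w9.pkl","rb"));k=cam(w,s)
print(np.round(toplane(k,[(271,187),(351,202),(228,137),(399,164),(218,228),(325,202),(377,202)],18)[:,:2],1))
a=np.radians(3.3)
for c in [(508,-379,18),(504.4,-318,18)]: print(proj(k,c))
E
```

```text
[[ 508.3 -320.7]
 [ 510.4 -379.3]
 [ 536.3 -285.4]
 [ 545.1 -405. ]
 [ 468.4 -288.3]
 [ 506.1 -360.9]
 [ 514.7 -397.7]]
[[349.75040353 205.03473661]]
[[266.28435594 191.23662009]]
```

Request:
move_arm --moves '[{"turn": [0, 0, 0], "translation": [-0.8, 11, 0], "hand": 0.15}, {"turn": [0, 0, 0], "translation": [-0.8, 11, 5], "hand": 0.15}, {"turn": [0, 0, 0], "translation": [0, 0, 15], "hand": 0.15}, {"turn": [0, 0, 0], "translation": [0, 0, 15], "hand": 0.15}, {"turn": [0, 0, 0], "translation": [0, 0, 10], "hand": 0.15}, {"turn": [0, 0, 0], "translation": [0, 0, 0], "hand": 0.15}, {"turn": [0, 0, 0], "translation": [0, 0, 0], "hand": 0.15}]'

```text
time_s: 16.02
eef_pos: [509.0, -379.9, 68.1]
ee_rot: [-0.0, 0.993, 0.115, -0.0]
force: [0.5, -0.5, 0.2]
grip_width: 0.287
grip_force: 30.2
```

```bash
python3 go.py 509 -379 50.5 13.2
```

```text
t 16.0167 pos [ 509.  -379.9   68.1] yaw 13.25 tilt [-0.0005  0.0005] turn z 0.001 shift [ 0.2 -0.8 17.6] q6 0.51 F [ 0.5 -0.5  0.2] grip [ 0.287 30.233]
```

Request:
move_arm --moves '[{"turn": [0, 0, 0], "translation": [0, -0.8, 6], "hand": 0.15}, {"turn": [0, 0, 0], "translation": [0, 0, 6], "hand": 0.15}, {"turn": [0, 0, 0], "translation": [0, 0, 4], "hand": 0.15}, {"turn": [0, 0, 0], "translation": [0, 0, 0], "hand": 0.15}, {"turn": [0, 0, 0], "translation": [0, 0, 1.2], "hand": 0.15}, {"turn": [0, 0, 0], "translation": [0, 0, 0], "hand": 0.15}, {"turn": [0, 0, 0], "translation": [0, 0, 0], "hand": 0.15}]'

```text
time_s: 16.6
eef_pos: [508.9, -379.4, 51.3]
ee_rot: [0.0, 0.993, 0.115, 0.0]
force: [-0.3, 1.0, -0.5]
grip_width: 0.29
grip_force: 30.2
```

Request:
move_arm --moves '[{"turn": [0, 0, 0], "translation": [0, 0, 0.7], "hand": 0.15}, {"turn": [0, 0, 0], "translation": [0, 0, 0], "hand": 0.15}, {"turn": [0, 0, 0], "translation": [0, 0, 0], "hand": 0.15}]'

```text
time_s: 16.85
eef_pos: [508.8, -379.4, 50.5]
ee_rot: [0.0, 0.993, 0.115, 0.0]
force: [-0.1, 0.1, -0.2]
grip_width: 0.291
grip_force: 30.2
```

Request:
move_arm --moves '[{"turn": [0, 0, 0], "translation": [0, 0, 0.6], "hand": 0.15}, {"turn": [0, 0, 0], "translation": [0, 0, 0], "hand": 0.15}, {"turn": [0, 0, 0], "translation": [0, 0, 0.3], "hand": 0.15}, {"turn": [0, 0, 0], "translation": [0, 0, 0], "hand": 0.15}]'

```text
time_s: 17.18
eef_pos: [509.0, -379.4, 50.3]
ee_rot: [0.0, 0.993, 0.115, 0.0]
force: [-2.0, 3.2, 6.4]
grip_width: 0.29
grip_force: 31.0
```

Request:
move_arm --moves '[{"turn": [0, 0, 0], "translation": [0, 0, 0], "hand": 0.45}, {"turn": [0, 0, 0], "translation": [0, 0, 0], "hand": 0.6}, {"turn": [0, 0, 0], "translation": [0, 0, 0], "hand": 0.6}, {"turn": [0, 0, 0], "translation": [0, 0, -10], "hand": 0.6}, {"turn": [0, 0, 0], "translation": [0, 0, -25], "hand": 0.6}, {"turn": [0, 0, -0.12], "translation": [0, 0, -25], "hand": 0.8}, {"turn": [0, 0, -0.122], "translation": [0, 0, -10], "hand": 0.8}, {"turn": [0, 0, -0.122], "translation": [0, 0, 0], "hand": 0.8}, {"turn": [0, 0, -0.122], "translation": [0, 0, 0], "hand": 0.8}, {"turn": [0, 0, -0.122], "translation": [0, 0, 0], "hand": 0.8}]'

```text
time_s: 18.02
eef_pos: [508.9, -379.5, 120.5]
ee_rot: [0.0, 0.912, 0.41, 0.0]
force: [0.5, -0.6, -0.7]
grip_width: 0.802
grip_force: 0.0
```

Request:
move_arm --moves '[{"turn": [0, 0, -0.122], "translation": [0, 0, 0], "hand": 0.8}, {"turn": [0, 0, -0.122], "translation": [0, 0, 0], "hand": 0.8}, {"turn": [0, 0, -0.122], "translation": [0, 0, 0], "hand": 0.8}, {"turn": [0, 0, -0.122], "translation": [0, 0, 0], "hand": 0.8}, {"turn": [0, 0, -0.122], "translation": [0, 0, 0], "hand": 0.8}, {"turn": [0, 0, -0.122], "translation": [0, 0, 0], "hand": 0.8}, {"turn": [0, 0, 0], "translation": [25, 12, 0], "hand": 0.8}, {"turn": [0, 0, 0], "translation": [30, 12, 0], "hand": 0.8}, {"turn": [0, 0, 0], "translation": [30, 12, 0], "hand": 0.8}, {"turn": [0, 0, 0], "translation": [30, 12, 0], "hand": 0.8}]'

```text
time_s: 18.85
eef_pos: [557.1, -263.2, 120.2]
ee_rot: [0.0, 0.707, 0.707, 0.0]
force: [0.5, -0.6, -0.8]
grip_width: 0.796
grip_force: 0.0
```

```bash
python3 go.py 581.2 -191.5 85 90
```

```text
t 18.85 pos [ 557.1 -263.2  120.2] yaw 89.97 tilt [ 0.0005 -0.0003] turn z -0.001 shift [71.7 24.1 35.2] q6 -0.63 F [ 0.5 -0.6 -0.8] grip [0.796 0.   ]
```

Request:
move_arm --moves '[{"turn": [0, 0, 0], "translation": [24, 8, 0], "hand": 0.8}, {"turn": [0, 0, 0], "translation": [24, 8, 8], "hand": 0.8}, {"turn": [0, 0, 0], "translation": [24, 8, 12], "hand": 0.8}, {"turn": [0, 0, 0], "translation": [0, 0, 12], "hand": 0.8}, {"turn": [0, 0, 0], "translation": [0, 0, 3], "hand": 0.8}, {"turn": [0, 0, 0], "translation": [0, 0, 0], "hand": 0.8}, {"turn": [0, 0, 0], "translation": [0, 0, 0], "hand": 0.8}, {"turn": [0, 0, 0], "translation": [0, 0, 0], "hand": 0.8}]'

```text
time_s: 19.52
eef_pos: [580.9, -193.5, 85.3]
ee_rot: [0.001, 0.708, 0.707, 0.0]
force: [0.5, -0.4, -0.2]
grip_width: 0.804
grip_force: 0.0
```

```bash
python3 snap.py w10; python3 rnd.py w10 581.2 -191.5 46 30;python3 go.py 581.2 -191.5 40 90
```

```text
19.5167 [ 580.9 -193.5   85.3] [6.000e-04 7.076e-01 7.066e-01 2.000e-04] [-0.51  0.66  1.41 -0.    1.07 -0.51] [ 0.5 -0.4 -0.2]
round circ [ 581.7 -189.2] d 34.7 ell [ 581.7 -189.3] [32.6 34. ] [ 294  193   60   59 2774]
t 19.5667 pos [ 580.9 -193.4   85.3] yaw 89.93 tilt [ 0.0011 -0.0007] turn z -0.001 shift [ 1.9  0.3 45.3] q6 -0.51 F [-0.9  0.2 -0.4] grip [0.8 0. ]
```

Request:
move_arm --moves '[{"turn": [0, 0, 0], "translation": [3.4, 0.6, 10], "hand": 0.8}, {"turn": [0, 0, 0], "translation": [0, 0, 18], "hand": 0.8}, {"turn": [0, 0, 0], "translation": [0, 0, 12], "hand": 0.8}, {"turn": [0, 0, 0], "translation": [0, 0, 4], "hand": 0.8}, {"turn": [0, 0, 0], "translation": [0, 0, 0], "hand": 0.65}, {"turn": [0, 0, 0], "translation": [0, 0, 0], "hand": 0.55}, {"turn": [0, 0, 0], "translation": [0, 0, 0], "hand": 0.48}, {"turn": [0, 0, 0], "translation": [0, 0, 0], "hand": 0.35}, {"turn": [0, 0, 0], "translation": [0, 0, 0], "hand": 0.25}, {"turn": [0, 0, 0], "translation": [0, 0, 0], "hand": 0.25}]' --grip_force 35

```text
time_s: 20.4
eef_pos: [581.9, -189.2, 41.6]
ee_rot: [0.001, 0.707, 0.707, 0.0]
force: [-0.4, -0.1, 5.8]
grip_width: 0.418
grip_force: 35.4
```

```bash
python3 go.py 506.5 -319.5 110 90
```

```text
t 20.4 pos [ 581.9 -189.2   41.6] yaw 90.0 tilt [ 0.0017 -0.001 ] turn z 0.0 shift [-130.3  -75.4  -68.4] q6 -0.51 F [-0.4 -0.1  5.8] grip [ 0.418 35.413]
```

Request:
move_arm --moves '[{"turn": [0, 0, 0], "translation": [0, 0, -15], "hand": 0.25}, {"turn": [0, 0, 0], "translation": [0, 0, -28], "hand": 0.25}, {"turn": [0, 0, 0], "translation": [0, 0, -27], "hand": 0.25}, {"turn": [0, 0, 0], "translation": [-26, -15, 0], "hand": 0.25}, {"turn": [0, 0, 0], "translation": [-26, -15, 0], "hand": 0.25}, {"turn": [0, 0, 0], "translation": [-26, -15, 0], "hand": 0.25}, {"turn": [0, 0, 0], "translation": [-26, -15, 0], "hand": 0.25}, {"turn": [0, 0, 0], "translation": [-26, -15, 0], "hand": 0.25}, {"turn": [0, 0, 0], "translation": [0, 0, 0], "hand": 0.25}, {"turn": [0, 0, 0], "translation": [0, 0, 0], "hand": 0.25}]'

```text
time_s: 21.23
eef_pos: [505.8, -319.9, 110.5]
ee_rot: [0.0, 0.708, 0.706, 0.0]
force: [0.7, 0.2, 0.3]
grip_width: 0.42
grip_force: 35.2
```

```bash
python3 snap.py w11; python3 go.py 506.5 -319.5 70 90
```

```text
21.2333 [ 505.8 -319.9  110.5] [0.000e+00 7.080e-01 7.062e-01 1.000e-04] [-0.76  0.61  1.43  0.    1.1  -0.76] [0.7 0.2 0.3]
t 21.2833 pos [ 506.3 -318.8  110.5] yaw 89.95 tilt [-0.      0.0004] turn z -0.001 shift [-0.7  0.2 40.5] q6 -0.76 F [-0.9  0.8 -1.2] grip [ 0.415 35.211]
```

View pics/w11.png

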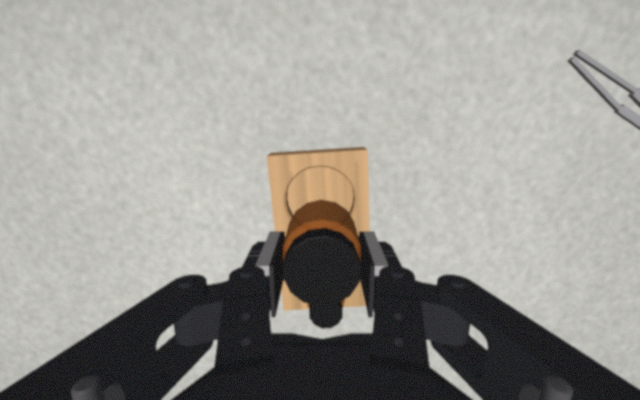

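The jar is upright in the grip (322,266), the vial stands in the rack behind it (325,310), and the wide well's rim (far edge 320,166; sides 286 and 355) is ahead.

```bash
python3 - <<'E'
from h import *
w,s=pickle.load(open("w11.pkl","rb"));k=cam(w,s)
print(np.round(toplane(k,[(320,166),(286,195),(355,195),(268,155),(367,149)],18)[:,:2],1))
E
```

```text
[[ 504.6 -293.9]
 [ 480.3 -314.8]
 [ 529.5 -314.9]
 [ 468.9 -286.1]
 [ 536.9 -282.2]]
```

Request:
move_arm --moves '[{"turn": [0, 0, 0], "translation": [0, -1.2, 10], "hand": 0.25}, {"turn": [0, 0, 0], "translation": [0, 0, 20], "hand": 0.25}, {"turn": [0, 0, 0], "translation": [0, 0, 14], "hand": 0.25}, {"turn": [0, 0, 0], "translation": [0, 0, 6], "hand": 0.25}, {"turn": [0, 0, 0], "translation": [0, 0, 5], "hand": 0.25}, {"turn": [0, 0, 0], "translation": [0, 0, 4], "hand": 0.25}, {"turn": [0, 0, 0], "translation": [0, 0, 2], "hand": 0.25}, {"turn": [0, 0, 0], "translation": [0, 0, 0], "hand": 0.25}, {"turn": [0, 0, 0], "translation": [0, 0, 0], "hand": 0.25}]'

```text
time_s: 22.03
eef_pos: [505.4, -319.1, 50.0]
ee_rot: [0.0, 0.707, 0.707, 0.0]
force: [-0.1, 0.5, -0.0]
grip_width: 0.419
grip_force: 35.2
```

Request:
move_arm --moves '[{"turn": [0, 0, 0], "translation": [0, 0, 0.7], "hand": 0.25}, {"turn": [0, 0, 0], "translation": [0, 0, 0], "hand": 0.25}, {"turn": [0, 0, 0], "translation": [0, 0, 0], "hand": 0.25}]'

```text
time_s: 22.28
eef_pos: [505.2, -319.0, 49.0]
ee_rot: [0.0, 0.707, 0.707, 0.0]
force: [0.5, 0.1, 0.3]
grip_width: 0.422
grip_force: 35.2
```

Request:
move_arm --moves '[{"turn": [0, 0, 0], "translation": [0, 0, 0.8], "hand": 0.25}, {"turn": [0, 0, 0], "translation": [0, 0, 0], "hand": 0.25}, {"turn": [0, 0, 0], "translation": [0, 0, 0.5], "hand": 0.25}, {"turn": [0, 0, 0], "translation": [0, 0, 0], "hand": 0.25}]'

```text
time_s: 22.62
eef_pos: [505.2, -319.0, 47.7]
ee_rot: [0.0, 0.707, 0.707, -0.0]
force: [-0.4, 0.5, 1.6]
grip_width: 0.42
grip_force: 35.4
```

Request:
move_arm --moves '[{"turn": [0, 0, 0], "translation": [0, 0, 0.4], "hand": 0.25}, {"turn": [0, 0, 0], "translation": [0, 0, 0], "hand": 0.25}]'

```text
time_s: 22.78
eef_pos: [505.2, -319.0, 47.6]
ee_rot: [0.0, 0.707, 0.707, -0.0]
force: [-1.7, 2.2, 5.5]
grip_width: 0.417
grip_force: 35.7
```

Request:
move_arm --moves '[{"turn": [0, 0, 0], "translation": [0, 0, 0], "hand": 0.55}, {"turn": [0, 0, 0], "translation": [0, 0, 0], "hand": 0.7}, {"turn": [0, 0, 0], "translation": [0, 0, 0], "hand": 0.7}, {"turn": [0, 0, 0], "translation": [0, 0, -10], "hand": 0.7}, {"turn": [0, 0, 0], "translation": [0, 0, -25], "hand": 0.7}, {"turn": [0, 0, 0], "translation": [0, 0, -35], "hand": 0.8}, {"turn": [0, 0, 0], "translation": [20, -6, -20], "hand": 0.8}, {"turn": [0, 0, 0], "translation": [26, -10, 0], "hand": 0.8}, {"turn": [0, 0, 0], "translation": [26, -10, 0], "hand": 0.8}, {"turn": [0, 0, 0], "translation": [26, -10, 0], "hand": 0.8}]'

```text
time_s: 23.62
eef_pos: [468.7, -220.0, 138.1]
ee_rot: [0.001, 0.707, 0.707, 0.0]
force: [-0.1, -0.5, 0.0]
grip_width: 0.798
grip_force: 0.0
```

Request:
move_arm --moves '[{"turn": [0, 0, 0], "translation": [20, -8, 0], "hand": 0.8}, {"turn": [0, 0, 0], "translation": [0, 0, 0], "hand": 0.8}, {"turn": [0, 0, 0], "translation": [0, 0, 0], "hand": 0.8}, {"turn": [0, 0, 0], "translation": [0, 0, 0], "hand": 0.8}]'

```text
time_s: 23.95
eef_pos: [461.7, -201.6, 137.7]
ee_rot: [0.001, 0.707, 0.707, 0.0]
force: [0.3, 0.2, 0.1]
grip_width: 0.799
grip_force: 0.0
```

```bash
python3 snap.py w12; python3 rnd.py w12 445 -145 54 26; python3 go.py 445 -145 90 90
```

```text
23.95 [ 461.7 -201.6  137.7] [7.000e-04 7.072e-01 7.071e-01 0.000e+00] [-0.64  0.39  1.71 -0.    1.04 -0.64] [0.3 0.2 0.1]
round circ [ 444.1 -143.9] d 26.4 ell [ 444.  -143.9] [25.5 25.7] [ 274   99   41   42 1346]
t 24.0 pos [ 461.6 -201.8  137.5] yaw 89.97 tilt [ 0.0008 -0.0007] turn z -0.001 shift [ 56.8 -16.6  47.5] q6 -0.64 F [ 0.6 -0.1 -0.3] grip [0.803 0.   ]
```

View pics/w12.png

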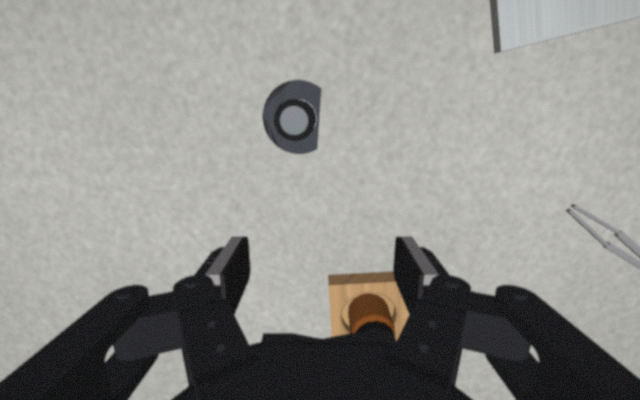

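The eyepiece is clear: barrel top at (294,120), and the collar's flat is the right edge from (321,88) to (318,150). I fit that line.

```bash
cat > dfit.py <<'E'
from meas import *
import sys
f,x,y,z=sys.argv[1],*map(float,sys.argv[2:5]);w,s=pickle.load(open(f+".pkl","rb"));k=cam(w,s)
g=cv2.cvtColor(w["image"],cv2.COLOR_BGR2GRAY);u,v=proj(k,[x,y,z])[0].astype(int)
m=(roi(0,u,v,48)&(g<82)).astype(np.uint8);n,l,st,ce=cv2.connectedComponentsWithStats(m);i=l[v,u+18] or 1+np.argmax(st[1:,4])
cn=max(cv2.findContours((l==i).astype(np.uint8),0,1)[0],key=len)[:,0]
p=toplane(k,cn,z)[:,:2];d=p-[x,y];r=np.hypot(*d.T)
best=None
for a in np.radians(np.arange(-180,180,0.5)):   # flat normal: most points within 1 mm of a line 16 mm out
    q=d@[np.cos(a),np.sin(a)];b=np.abs(d@[-np.sin(a),np.cos(a)])<20
    c=(b&(abs(q-np.median(q[b&(q>0)]))<1)&(q>0)).sum()
    if best is None or c>best[0]: best=(c,a,q,b)
c,a,q,b=best;sel=b&(q>0)&(abs(q-np.median(q[b&(q>0)]))<2)
vx,vy,x0,y0=cv2.fitLine(p[sel].astype(np.float32),cv2.DIST_HUBER,0,.01,.01).ravel()
nrm=np.array([vy,-vx]);nrm*=np.sign(nrm@[np.cos(a),np.sin(a)])
arc=p[(r>24)&~sel&(q<10)];A=np.c_[2*arc,np.ones(len(arc))];sol=np.linalg.lstsq(A,(arc**2).sum(1),rcond=None)[0]
print("flat normal deg",np.degrees(np.arctan2(nrm[1],nrm[0])),"dist from axis",(np.array([x0,y0])-[x,y])@nrm,"arc centre",sol[:2],"R",np.sqrt(sol[2]+sol[:2]@sol[:2]),len(arc),sel.sum())
E
python3 dfit.py w12 444.1 -143.9 12; python3 go.py 444.2 -144.2 85 90
```

```text
flat normal deg -4.534635 dist from axis 14.79595685443371 arc centre [ 443.60048128 -144.20486435] R 26.992520740514152 129 54
t 24.0 pos [ 461.6 -201.8  137.5] yaw 89.97 tilt [ 0.0008 -0.0007] turn z -0.001 shift [ 57.6 -17.4  52.5] q6 -0.64 F [ 0.6 -0.1 -0.3] grip [0.803 0.   ]
```

Request:
move_arm --moves '[{"turn": [0, 0, 0], "translation": [29, -8.7, 15], "hand": 0.75}, {"turn": [0, 0, 0], "translation": [28.5, -8.5, 15], "hand": 0.75}, {"turn": [0, 0, 0], "translation": [0, 0, 15], "hand": 0.7}, {"turn": [0, 0, 0], "translation": [0, 0, 0], "hand": 0.7}, {"turn": [0, 0, 0], "translation": [0, 0, 0], "hand": 0.7}, {"turn": [0, 0, 0], "translation": [0, 0, 0], "hand": 0.7}]'

```text
time_s: 24.5
eef_pos: [444.8, -144.7, 92.9]
ee_rot: [0.001, 0.707, 0.707, 0.0]
force: [-0.0, 0.0, 0.3]
grip_width: 0.696
grip_force: 0.0
```

```bash
python3 go.py 443.9 -144.1 44 90
```

```text
t 24.5 pos [ 444.8 -144.7   92.9] yaw 89.95 tilt [ 0.0013 -0.0009] turn z -0.001 shift [ 0.6 -0.9 48.9] q6 -0.56 F [-0.   0.   0.3] grip [0.696 0.   ]
```

Request:
move_arm --moves '[{"turn": [0, 0, 0], "translation": [0.6, -0.9, 10], "hand": 0.7}, {"turn": [0, 0, 0], "translation": [0, 0, 18], "hand": 0.7}, {"turn": [0, 0, 0], "translation": [0, 0, 14], "hand": 0.7}, {"turn": [0, 0, 0], "translation": [0, 0, 6], "hand": 0.7}, {"turn": [0, 0, 0], "translation": [0, 0, 0], "hand": 0.55}, {"turn": [0, 0, 0], "translation": [0, 0, 0], "hand": 0.42}, {"turn": [0, 0, 0], "translation": [0, 0, 0], "hand": 0.35}, {"turn": [0, 0, 0], "translation": [0, 0, 0], "hand": 0.25}, {"turn": [0, 0, 0], "translation": [0, 0, 0], "hand": 0.15}, {"turn": [0, 0, 0], "translation": [0, 0, 0], "hand": 0.15}]' --grip_force 40

```text
time_s: 25.33
eef_pos: [443.7, -143.3, 45.2]
ee_rot: [0.001, 0.707, 0.707, 0.0]
force: [-0.8, 0.5, 6.6]
grip_width: 0.306
grip_force: 39.4
```

```bash
python3 go.py 507.6 349.7 120 120.5
```

```text
t 25.3333 pos [ 443.7 -143.3   45.2] yaw 90.0 tilt [ 0.0018 -0.0014] turn z -0.532 shift [392.4 305.3 -74.8] q6 -0.56 F [-0.8  0.5  6.6] grip [ 0.306 39.374]
```

Request:
move_arm --moves '[{"turn": [0, 0, 0], "translation": [0, 0, -15], "hand": 0.15}, {"turn": [0, 0, 0], "translation": [0, 0, -30], "hand": 0.15}, {"turn": [0, 0, -0.1], "translation": [0, 0, -30], "hand": 0.15}, {"turn": [0, 0, -0.108], "translation": [0, 0, 0], "hand": 0.15}, {"turn": [0, 0, -0.108], "translation": [0, 0, 0], "hand": 0.15}, {"turn": [0, 0, -0.108], "translation": [0, 0, 0], "hand": 0.15}, {"turn": [0, 0, -0.108], "translation": [0, 0, 0], "hand": 0.15}, {"turn": [0, 0, 0], "translation": [26, 20, 0], "hand": 0.15}, {"turn": [0, 0, 0], "translation": [28, 22, 0], "hand": 0.15}, {"turn": [0, 0, 0], "translation": [28, 22, 0], "hand": 0.15}]'

```text
time_s: 26.17
eef_pos: [456.6, -38.7, 119.4]
ee_rot: [0.0, 0.497, 0.868, 0.0]
force: [-0.4, 0.2, -0.9]
grip_width: 0.302
grip_force: 39.9
```

Request:
move_arm --moves '[{"turn": [0, 0, 0], "translation": [28, 22, 0], "hand": 0.15}, {"turn": [0, 0, 0], "translation": [28, 22, 0], "hand": 0.15}, {"turn": [0, 0, 0], "translation": [28, 22, 0], "hand": 0.15}, {"turn": [0, 0, 0], "translation": [28, 22, 0], "hand": 0.15}, {"turn": [0, 0, 0], "translation": [28, 22, 0], "hand": 0.15}, {"turn": [0, 0, 0], "translation": [28, 22, 0], "hand": 0.15}, {"turn": [0, 0, 0], "translation": [28, 22, 0], "hand": 0.15}, {"turn": [0, 0, 0], "translation": [28, 22, 0], "hand": 0.15}, {"turn": [0, 0, 0], "translation": [0, 0, 0], "hand": 0.15}, {"turn": [0, 0, 0], "translation": [0, 0, 0], "hand": 0.15}]'

```text
time_s: 27.0
eef_pos: [494.3, 244.0, 119.0]
ee_rot: [-0.0, 0.495, 0.869, -0.0]
force: [-0.4, 0.6, -1.1]
grip_width: 0.303
grip_force: 40.0
```

```bash
python3 go.py 507.6 349.7 75 120.5; sleep 0; python3 snap.py w13
```

```text
t 27.0 pos [494.3 244.  119. ] yaw 120.65 tilt [-0.0002 -0.0001] turn z 0.003 shift [84.3 65.1 44. ] q6 -0.29 F [-0.4  0.6 -1.1] grip [ 0.303 40.03 ]
27.0 [494.3 244.  119. ] [-1.000e-04  4.951e-01  8.688e-01 -1.000e-04] [ 0.25  0.51  1.58 -0.    1.05 -0.29] [-0.4  0.6 -1.1]
```

View pics/w13.png

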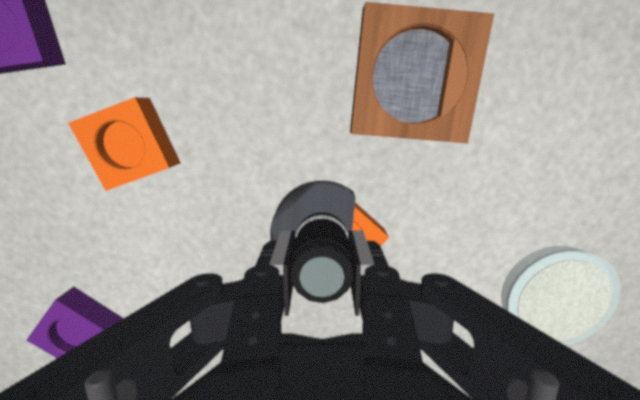

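The eyepiece is held upright with its flat facing right (354,205). The holder's recess is at (420,75) with its flat also on the right (447,78), and the holder's corners are at (366,3), (494,14), (468,142) and (351,132). I refine the holder's pose.

```bash
python3 - <<'E'
from meas import *
w,s=pickle.load(open("w13.pkl","rb"));k=cam(w,s);H=cv2.cvtColor(w["image"],cv2.COLOR_BGR2HSV).astype(int)
R=roi(0,422,72,78)
wood=R&(H[...,0]<20)&(H[...,1]>80)
wood[:, :340]=0; wood[160:]=0
for th in (0,60,75): rect(k,wood&(H[...,2]>th),16,f"sq {th}")
q=toplane(k,[(366,3),(494,14),(468,142),(351,132)],16)[:,:2];print(np.round(q,1),np.round(q.mean(0),1),np.round(np.linalg.norm(q-np.roll(q,1,0),axis=1),1))
fl=R&(H[...,1]<60);fl[:20]=0;fl&=cv2.erode(cv2.fillPoly(np.zeros((400,640),np.uint8),[np.int32([(366,3),(494,14),(468,142),(351,132)])],1),np.ones((9,9)))>0
n,l,st,ce=cv2.connectedComponentsWithStats(fl.astype(np.uint8));i=1+np.argmax(st[1:,4])
cn=max(cv2.findContours((l==i).astype(np.uint8),0,1)[0],key=len)[:,0]
c=st[i];print("floor box",c)
# near (lower-left) arc = rim at z=16
cu,cv_=420,75;near=cn[(cn[:,0]-cu)*0.7-(cn[:,1]-cv_)*0.7<-15]
p=toplane(k,near,16)[:,:2];A=np.c_[2*p,np.ones(len(p))];so=np.linalg.lstsq(A,(p**2).sum(1),rcond=None)[0];print("rim centre",so[:2],"R",np.sqrt(so[2]+so[:2]@so[:2]))
# flat floor edge at z=6
ed=cn[(cn[:,1]>50)&(cn[:,1]<105)&(cn[:,0]>430)];pe=toplane(k,ed,6)[:,:2];vx,vy,x0,y0=cv2.fitLine(pe.astype(np.float32),2,0,.01,.01).ravel()
nr=np.array([vy,-vx]);nr*=np.sign(nr[0]);print("flat normal",np.degrees(np.arctan2(nr[1],nr[0])),"dist",(np.array([x0,y0])-so[:2])@nr, "from sq",(np.array([x0,y0])-q.mean(0))@nr)
E
python3 dfit.py w13 494.3 244 86; python3 go.py 507.6 349.7 75 120.5
```

```text
sq 0 [506.1 350.7] size [83.8 82.7] ang 26.0 [  351     3   143   140 10551]
sq 60 [506.1 350.7] size [83.8 82.7] ang 26.0 [  351     3   143   140 10301]
sq 75 [506.1 350.7] size [83.8 82.7] ang 26.0 [  351     3   143   140 10155]
[[452.  369.6]
 [526.2 406.2]
 [562.3 332.5]
 [486.7 296. ]] [506.8 351.1] [81.4 82.8 82.  83.9]
floor box [ 373   29   77   94 5606]
rim centre [505.35438691 349.37497734] R 29.300332168174783
flat normal 26.342028 dist 21.65508878463796 from sq 19.609348632634216
flat normal deg -152.48738 dist from axis 25.61969613289176 arc centre [495.06509827 240.02992987] R 30.150657788833907 165 65
t 27.05 pos [494.4 242.8 119. ] yaw 120.55 tilt [-0.0005 -0.0003] turn z 0.001 shift [85.4 65.7 44. ] q6 -0.29 F [-0.1  0.6 -1.3] grip [ 0.3   40.031]
```

Request:
move_arm --moves '[{"turn": [0, 0, 0], "translation": [22, 16.5, 0], "hand": 0.15}, {"turn": [0, 0, 0], "translation": [22, 16.5, 0], "hand": 0.15}, {"turn": [0, 0, 0], "translation": [22, 16.5, 10], "hand": 0.15}, {"turn": [0, 0, 0], "translation": [21.4, 15.8, 15], "hand": 0.15}, {"turn": [0, 0, 0], "translation": [0, 0, 15], "hand": 0.15}, {"turn": [0, 0, 0], "translation": [0, 0, 4], "hand": 0.15}, {"turn": [0, 0, 0], "translation": [0, 0, 0], "hand": 0.15}, {"turn": [0, 0, 0], "translation": [0, 0, 0], "hand": 0.15}, {"turn": [0, 0, 0], "translation": [0, 0, 0], "hand": 0.15}]'

```text
time_s: 27.8
eef_pos: [507.4, 350.2, 76.3]
ee_rot: [0.0, 0.497, 0.868, 0.001]
force: [0.0, 0.3, -0.7]
grip_width: 0.301
grip_force: 40.1
```

```bash
python3 go.py 506.3 351.3 52 120.5; python3 snap.py w14
```

```text
t 27.8 pos [507.4 350.2  76.3] yaw 120.4 tilt [0.0014 0.0005] turn z -0.002 shift [ 1.5 -0.4 24.3] q6 -0.12 F [ 0.   0.3 -0.7] grip [ 0.301 40.144]
27.8 [507.4 350.2  76.3] [5.000e-04 4.970e-01 8.678e-01 6.000e-04] [ 0.41  0.68  1.4  -0.    1.06 -0.12] [ 0.   0.3 -0.7]
```

View pics/w14.png

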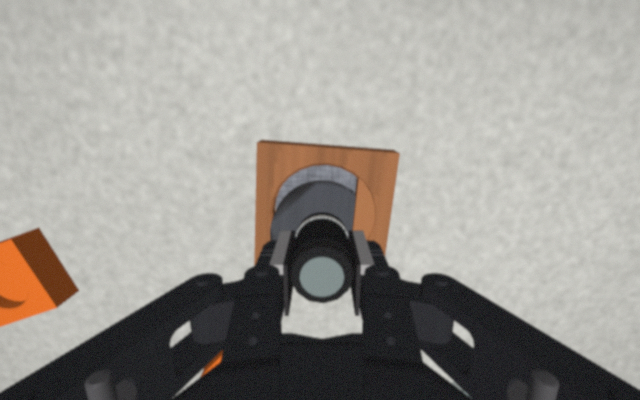

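The collar is over the recess with the two flats parallel (358,200). I lower it gently.

Request:
move_arm --moves '[{"turn": [0, 0, 0], "translation": [1.2, -0.4, 6], "hand": 0.15}, {"turn": [0, 0, 0], "translation": [0, 0, 6], "hand": 0.15}, {"turn": [0, 0, 0], "translation": [0, 0, 4], "hand": 0.15}, {"turn": [0, 0, 0], "translation": [0, 0, 3], "hand": 0.15}, {"turn": [0, 0, 0], "translation": [0, 0, 0], "hand": 0.15}, {"turn": [0, 0, 0], "translation": [0, 0, 0], "hand": 0.15}]'

```text
time_s: 28.35
eef_pos: [505.7, 351.9, 55.9]
ee_rot: [-0.0, 0.496, 0.868, -0.0]
force: [0.1, -0.2, -2.4]
grip_width: 0.3
grip_force: 40.1
```

Request:
move_arm --moves '[{"turn": [0, 0, 0], "translation": [0, 0, 2], "hand": 0.15}, {"turn": [0, 0, 0], "translation": [0, 0, 1.5], "hand": 0.15}, {"turn": [0, 0, 0], "translation": [0, 0, 0], "hand": 0.15}, {"turn": [0, 0, 0], "translation": [0, 0, 0], "hand": 0.15}]'

```text
time_s: 28.68
eef_pos: [505.7, 351.9, 52.6]
ee_rot: [-0.0, 0.496, 0.868, -0.0]
force: [0.5, -0.3, -1.6]
grip_width: 0.299
grip_force: 40.1
```

Request:
move_arm --moves '[{"turn": [0, 0, 0], "translation": [0, 0, 0.8], "hand": 0.15}, {"turn": [0, 0, 0], "translation": [0, 0, 0], "hand": 0.15}, {"turn": [0, 0, 0], "translation": [0, 0, 0.6], "hand": 0.15}, {"turn": [0, 0, 0], "translation": [0, 0, 0], "hand": 0.15}, {"turn": [0, 0, 0], "translation": [0, 0, 0], "hand": 0.15}]'

```text
time_s: 29.1
eef_pos: [505.7, 351.9, 51.2]
ee_rot: [0.0, 0.496, 0.868, 0.0]
force: [0.6, 0.2, -0.7]
grip_width: 0.301
grip_force: 40.3
```

Request:
move_arm --moves '[{"turn": [0, 0, 0], "translation": [0, 0, 0.4], "hand": 0.15}, {"turn": [0, 0, 0], "translation": [0, 0, 0], "hand": 0.15}, {"turn": [0, 0, 0], "translation": [0, 0, 0], "hand": 0.15}]'

```text
time_s: 29.35
eef_pos: [505.7, 352.0, 51.2]
ee_rot: [0.0, 0.496, 0.868, 0.0]
force: [-2.3, -0.5, 5.2]
grip_width: 0.303
grip_force: 40.7
```

Seated at the expected height. I release it, rise and back off for a check.

Request:
move_arm --moves '[{"turn": [0, 0, 0], "translation": [0, 0, 0], "hand": 0.45}, {"turn": [0, 0, 0], "translation": [0, 0, 0], "hand": 0.6}, {"turn": [0, 0, 0], "translation": [0, 0, 0], "hand": 0.6}, {"turn": [0, 0, 0], "translation": [0, 0, -10], "hand": 0.6}, {"turn": [0, 0, 0], "translation": [0, 0, -25], "hand": 0.6}, {"turn": [0, 0, 0], "translation": [0, 0, -35], "hand": 0.8}, {"turn": [0, 0, 0], "translation": [-15, -10, -30], "hand": 0.8}, {"turn": [0, 0, 0], "translation": [-28, -10, -20], "hand": 0.8}, {"turn": [0, 0, 0], "translation": [-28, -10, -20], "hand": 0.8}, {"turn": [0, 0, 0], "translation": [0, 0, 0], "hand": 0.8}]'

```text
time_s: 30.18
eef_pos: [518.2, 272.2, 195.9]
ee_rot: [0.003, 0.498, 0.867, 0.002]
force: [0.1, -0.0, 1.2]
grip_width: 0.803
grip_force: 0.0
```

```bash
python3 snap.py w15; python3 - <<'E'
from meas import *
from rig import capture
w,s=pickle.load(open("w15.pkl","rb"));k=cam(w,s);P=cloud(k,w["z_map"])
m=(np.hypot(P[...,0]-506,P[...,1]-351)<11)&(P[...,2]>30);print("barrel top z",np.median(P[m][:,2]),m.sum())
m=(abs(np.hypot(P[...,0]-506,P[...,1]-351)-37)<4)&(P[...,2]>8);print("wood z",np.median(P[m][:,2]))
c=capture("top");k=cam(c);P=cloud(k,c["z_map"])
d=c["image"]
a=cv2.convertScaleAbs(d[100:230,180:480],alpha=1.6);wc=cv2.convertScaleAbs(w["image"],alpha=1.4)
a=cv2.resize(a,(640,277),interpolation=3)
u,v=proj(cam(w,s),[506,351,16])[0].astype(int);print(u,v)
b=np.zeros((277,160,3),np.uint8);cr=wc[max(0,v-69):v+70,max(0,u-40):u+40];cr=cv2.resize(cr,(160,2*cr.shape[0]));b[:min(277,len(cr))]=cr[:277]
cv2.imwrite("pics/fin.png",np.hstack([a,b]))
E
```

```text
30.1833 [518.2 272.2 195.9] [0.003  0.4977 0.8673 0.0022] [ 0.28  0.49  1.39 -0.    1.26 -0.24] [ 0.1 -0.   1.2]
barrel top z 59.1385653432865 631
wood z 14.718104641615678
352 96
```

View pics/fin.png

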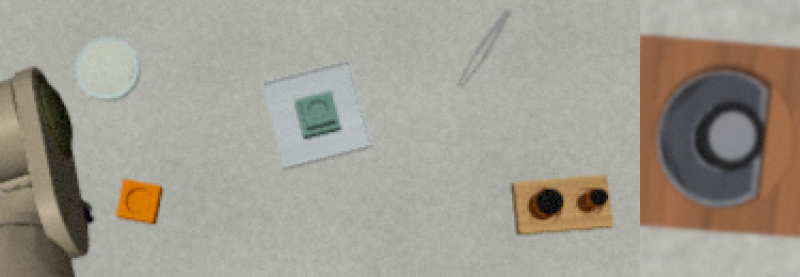

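The final view shows the stack centred in the tray (318,113), both bottles upright in the rack (546,203 and 597,199), and the eyepiece down in its D recess with the flats matched (732,137). The barrel top measures 59 mm against 60 expected. The petri dish and forceps haven't moved.

```bash
python3 -c "
from rig import finish_job;print(finish_job())"
```

```text
the job is handed in; nothing more can be done
None
```

All five things are in their places and the job is handed in, at about 30 s of robot time with the dish and forceps left alone; I viewed 15 pictures, one over the limit of 14.

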